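# Change the plate in the dent tester and load its weight pan

## Robot

A 6-joint arm with a two-finger parallel gripper is mounted at the origin on the work surface. World frame = base frame: x ahead of the robot, y to its left, z up, the work surface at z = 0. Lengths are in m, angles in degrees, forces in N, time in s.
With the tool pointing down it reaches from about 0.25 to 0.725 m from the base axis. Payload 9.7 kg.
Tool frame: the origin (TCP) lies midway between the tips of the shut fingers; the grasp point (between the pads) lies 19 mm behind it; z points along the fingers, y is the line along which they close (so a half turn about z gives the same grasp; the last joint's range is limited). The gripper opens to 85 mm and grips with 20 to 120 N. Pads are 22 mm wide; open, the fingers measure 114 mm over their backs; the gripper's body (76 mm by 85 mm) begins 54 mm behind the grasp point. The pads swing forward as they close: fully open they stand 13 mm farther back than shut.
Start: joints at [77.12, 4.979, 10.078, 95.1, 0, 90], TCP at [0.123, 0.536, 0.231] pointing down, gripper open.
Joint ranges: [-179.16, 179.16], [-48.56, 103.87], [-65.8, 70.77], [-126.05, 130.52], [-82.76, 87.17], [-180, 180]. Speed limits (degrees/s): [127.2, 127.2, 147.25, 180, 180, 180].

## Interface

Orientations are given as [roll, pitch, yaw] about the fixed x, y, z axes, in that order (R = Rz(yaw) Ry(pitch) Rx(roll)).
In Python, from workcell import bot gives the robot as it stands.
- The arm moves only by the shell command python3 -m crank 'ROWS' [FORCE]. ROWS is JSON, a list of rows, each an object with "gripper": the finger opening in mm, from 0 to 85.4; "travel": the shift along the tool's x, y, z in mm, a list of three; "twist": the turn, a rotation vector about the tool's x, y, z in rad, a list of three. In form: [{"gripper": gripper, "travel": [tx, ty, tz], "twist": [rx, ry, rz]}, ...]. A call has 1 to 12 rows; each row shifts and turns the commanded pose from where the row before left it, along the tool's axes as they then stand; what a row does not reach is not made up. A row lasts 1/8 s, in which the tool goes at most 62.5 mm and 10.7 degrees, less where a joint would pass 70% of its speed; a pose out of reach is approached as far as the arm can. A call is refused whole if a number of a shift passes 62.5 or a number of a turn 0.188, either way. A call with a gripper value outside its range is refused whole. The fingers move at their own pace and stop on an object; FORCE is the grip in N (left out, the last holds). Time passes only in rows, so rows that do not move let the fingers close. It gives the time, the measured TCP pose, the force, the opening and the grip force at its end, in the units of the state.
- bot.get_obs(): the state, without advancing time (a new reading comes with each control period).
- bot.camera(name): name is "scene" or "top"; returns the picture (384x512x3 uint8, red, green, blue); there is no depth.
- bot.calibration(name): a dict with "vfov" (degrees; the focal length in pixels is half the picture's height over the tangent of half this angle, whatever the lens; pixels are square), "cx", "cy" (the principal point, pixels), "camera_from_world" (4x4, takes a point from world to camera coordinates). Camera axes: x right, y down, z forward; pixel columns grow to the right and rows downward; lengths in m; the calibration is good to about 2 mm. A picture is of the moment at which its call begins. calibration takes no time and is no camera call.
- bot.job_done(): hands the job in; it is judged then, once.
The state is a dict: "time": time; "q": joint angles; "qd": joint speeds; "joint_efforts": joint torques, N m; "ee_pos": TCP position; "tcp_rot": TCP orientation; "wrist_force": force on the tool from outside, world axes, zero at the start; "torque": the same for the moment, N m; "opening": finger opening in m; "grasp_force": force on a finger pad.
Only numpy, scipy, OpenCV 4.12 (cv2) and the standard library are available. Lean on these libraries where they do the work, as an engineer would, in place of code of your own. Each camera call takes 0.05 s, during which the arm holds its last target. There are 200 camera calls.

## Task

Change the sample in the dent tester for the next run: swing the loading head well out to the left, take the tested board plate out from under the sprung clip arm and lay it flat in the grey tray; then draw the arm back, set the fresh plate down on the stage and let go so that the arm holds it squarely against both legs of the fixed L-shaped edge. Then swing the head, its pan still empty, fully home over the plate and stack all the steel disc weights there are in one pile centred on the pan. Leave the things lying around on the bench where they are.

Things in the scene. Friction and masses are not known exactly. Their poses are not given: they have to be found in the camera images.
- tester: green bench dent tester, fixed; base 200 x 220 x 12 mm. Origin on the table plane, x along a seated plate away from the open front, y left, z up. In its frame (mm): dark stage block, top z 30, x -25 to 70, y -45 to 45; fixed L-shaped edge, top z 36: long leg along x -20 to 50, face at y +25; end leg across y -10 to 33, face at x +50; head's post at (125, 0)
- seat (a point): where the centre of a seated plate lies, 4 mm above the stage top, (-10, 0, 34) mm in the tester's frame, same axes. The front of a seated plate (its last 45 mm, tester x -70 to -25) overhangs the stage and the base, free above the table: hold it there
- clip (a joint): angle of the sprung curved steel clip arm about an upright pivot at tester (55, -70) mm, rad, 0 to 0.6: 0 at rest without a plate, about 0.15 on a seated plate, more when drawn back (tip towards -y of the tester). It springs back by itself and presses a plate towards +y against the long leg with about 3 N (4 N if drawn 10 mm more)
- clip_tip (a point): middle of the upright brass roller at the tip of the clip arm: 8 mm diameter, 1.5 to 30.5 mm above the stage with its black cap. At rest, about 12 mm beyond seat in x, its side stands 8.5 mm inside a seated plate's edge: a plate must push it that far and some mm more to go down inside the long leg
- swing (a joint): angle of the loading head about its post, rad: 0 is home against its stop with the pan's axis over the plate, 1.4 is fully swung out to the left (+y of the tester); starts at 0 to 0.4, where the plate cannot be reached; well out is 0.9 or more. Stiff: it stays where it is left (about 0.15 N m)
- handle (a point): top of the black upright handle pin at the free end of the head, 14 mm diameter, 26 mm high above a bar 16 mm wide; it lies 185 mm from the post's axis, 100 mm above the table, 75 mm beyond the pan's axis
- pan (a joint): how far the sprung weight pan has gone down, m, 0 (empty) to 0.012; about 3.5 mm under one weight; its foot meets a seated plate at 5 mm
- pan_top (a point): centre of the upper face of the round flat aluminium pan, 80 mm diameter and 5 mm thick, no rim, 103 mm above the table when empty, carried by the swinging head 110 mm from the post's axis
- tested: the board plate that starts clipped in the tester: stiff tan board 120 x 50 x 8 mm, 45 g; origin at its middle, x along its length
- fresh: the fresh plate, alike in every way, lying flat on the table to the right; origin at its middle, x along its length
- tray: grey open tray on the table at the right, fixed, 130 x 190 mm outside, walls 16 mm high and 4 mm thick, floor 4 mm thick; origin at the centre of its underside, y along its length
- w1: steel disc weight, 54 mm diameter, 15 mm thick, flat on both faces, 270 g; origin at its middle, z up its axis. Three to five of the five (w1 to w5, all alike) are present, lying flat on the table to the left
- w2: steel disc weight, 54 mm diameter, 15 mm thick, flat on both faces, 270 g; origin at its middle, z up its axis. Three to five of the five (w1 to w5, all alike) are present, lying flat on the table to the left
- w3: steel disc weight, 54 mm diameter, 15 mm thick, flat on both faces, 270 g; origin at its middle, z up its axis. Three to five of the five (w1 to w5, all alike) are present, lying flat on the table to the left
- w4: steel disc weight, 54 mm diameter, 15 mm thick, flat on both faces, 270 g; origin at its middle, z up its axis. Three to five of the five (w1 to w5, all alike) are present, lying flat on the table to the left
- w5: steel disc weight, 54 mm diameter, 15 mm thick, flat on both faces, 270 g; origin at its middle, z up its axis. Three to five of the five (w1 to w5, all alike) are present, lying flat on the table to the left
- cutter: blue and white plastic cutter knife lying in front of the tester, 150 mm long; leave it alone
- tape: roll of yellow tape, 90 mm diameter, 25 mm high, lying in front at the right; leave it alone
- glue: white glue jar, 70 mm diameter, 90 mm high, behind at the left; leave it alone
Things that resemble listed ones, but are neither listed nor needed, are in the scene too. Leave any green look-alike of the w1 alone.

How it is judged (in metres and radians):
On the way, in this order (a step that is already met when the one before it is completed fails the run):
1. the tested plate has been taken out and lies flat in the tray, let go (x of tested in the frame of tray between -0.05 and 0.05 m and y of tested in the frame of tray between -0.06 and 0.06 m and z of tested in the frame of tray between 0.004 and 0.012 m and angle between the z axis of tested and the z axis of tray, either way round below 0.1 rad and linear speed of tested below 0.02 m/s and contact force between the fingers and tested below 0.1 N), for 0.2 s.
2. the fresh plate sits on the stage against both legs of the fixed edge, held by the clip arm and let go, head still swung out and pan empty (x of fresh in the frame of seat between -0.005 and 0.003 m and y of fresh in the frame of seat between -0.003 and 0.003 m and z of fresh in the frame of seat between -0.003 and 0.003 m and angle between the x axis of fresh and the x axis of seat, either way round below 0.06 rad and value of joint clip below 0.2 rad and contact force between the fingers and fresh below 0.1 N and value of joint swing above 0.5 rad and value of joint pan below 0.002 m), for 0.2 s.
3. the head is swung home over the plate with the pan still empty (value of joint swing below 0.06 rad and value of joint pan below 0.002 m), for 0.2 s.
At the end, for the whole second after the job is handed in: Tested plate flat in the tray; fresh plate flat on the stage within 3 mm of the long leg and 5 mm of the end leg, square, clip closed on it; head home within 0.06 rad; every weight present piled flat on the pan within 10 mm of its axis, foot down on the plate; all at rest (x of tested in the frame of tray between -0.05 and 0.05 m and y of tested in the frame of tray between -0.06 and 0.06 m and z of tested in the frame of tray between 0.004 and 0.012 m and angle between the z axis of tested and the z axis of tray, either way round below 0.1 rad and linear speed of each of tested, w1, w2, w3, w4, w5 below 0.02 m/s and x of fresh in the frame of seat between -0.005 and 0.003 m and y of fresh in the frame of seat between -0.003 and 0.003 m and z of fresh in the frame of seat between -0.003 and 0.003 m and angle between the x axis of fresh and the x axis of seat, either way round below 0.06 rad and value of joint clip below 0.2 rad and horizontal distance between each of w1, w2, w3, w4, w5 and pan_top below 0.01 m and z of each of w1, w2, w3, w4, w5 in the frame of pan_top above 0.004 m and angle between the z axis of each of w1, w2, w3, w4, w5 and the z axis of pan_top, either way round below 0.1 rad and value of joint swing below 0.06 rad and value of joint pan above 0.004 m); the robot touches nothing.
It fails at once if the cutter is pushed away or knocked over (distance of cutter from where it was at the start of the episode above 0.04 m or angle between cutter's own z axis and vertical above 0.5 rad).
It fails at once if the tape is pushed away or knocked over (distance of tape from where it was at the start of the episode above 0.04 m or angle between tape's own z axis and vertical above 0.5 rad).
It fails at once if the glue is pushed away or knocked over (distance of glue from where it was at the start of the episode above 0.04 m or angle between glue's own z axis and vertical above 0.5 rad).
Of w1, w2, w3, w4, w5 only 3 to 5 are there at a start; the rules pass over those that are not, and their reading is None.
At some moment in a run one of fresh may be knocked a few centimetres aside while the robot is not near it.
Once in a run the grip may slacken for a moment while it holds something.
It also fails if it takes over 208 s, if anything falls off the work surface, if the arm or the gripper's body presses on something with over 40 N, if the wrist force passes 120 N, or if a joint passes its speed limit or range.

## Working session

There is one attempt and no reset: what is moved stays moved. The work goes in short steps, Python scripts to look and compute and a shell command to move; the robot and the scene stay as the last step left them, time stands still between calls to the robot, and variables do not carry over. Pictures are saved under pics/ and viewed, at most 14 in all, crops included, and the job is handed in when it is done.

```bash
mkdir -p pics; ls; python3 - <<'E'
from workcell import bot
import cv2,json
print(bot.get_obs())
for n in("scene","top"):
    im=bot.camera(n); cv2.imwrite(f"pics/{n}0.png",im[...,::-1])
    c=bot.calibration(n); print(n,c)
E
```

```text
pics
{'time': 0.0, 'q': array([ 7.71192261e+01,  5.00928870e+00,  1.00343964e+01,  9.50988760e+01,
       -6.69415619e-05,  9.00010508e+01]), 'qd': array([ 0.00839512,  0.02169088,  0.00269859, -0.00967032, -0.06232124,
       -0.11472747]), 'joint_efforts': array([ 2.11772473e-03, -5.20382309e+01,  4.64808798e+01,  1.59733160e-02,
        1.73679173e-04,  6.67503983e-06]), 'ee_pos': array([0.1225574 , 0.53593858, 0.23059993]), 'tcp_rot': array([-1.79926232e+02,  6.82944653e-05,  1.67118175e+02]), 'wrist_force': array([ 0.2397615 ,  0.88594581, -0.29147619]), 'torque': array([ 0.03598474, -0.0171056 ,  0.01623959]), 'grasp_force': 0.0, 'opening': 0.08537557473429423}
scene {'vfov': 56.37010345147615, 'cx': 262.13790281019953, 'cy': 184.50250487944257, 'camera_from_world': array([[-0.51331157,  0.85811055,  0.01255027,  0.27119868],
       [ 0.72848511,  0.44340866, -0.52220513, -0.36762935],
       [-0.45367463, -0.25891125, -0.85272756,  1.29646312],
       [ 0.        ,  0.        ,  0.        ,  1.        ]])}
top {'vfov': 49.24438685090442, 'cx': 256.709784276281, 'cy': 186.5214567985421, 'camera_from_world': array([[ 0.02501849, -0.99923303,  0.03012351, -0.01209972],
       [-0.99647081, -0.02734183, -0.07936212,  0.55026713],
       [ 0.08012488, -0.02803168, -0.9963906 ,  1.2068928 ],
       [ 0.        ,  0.        ,  0.        ,  1.        ]])}
```

View pics/scene0.png

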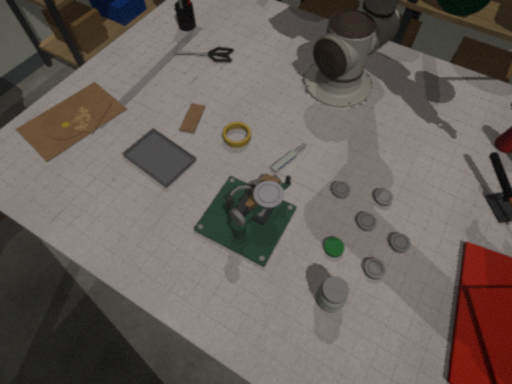

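View pics/top0.png

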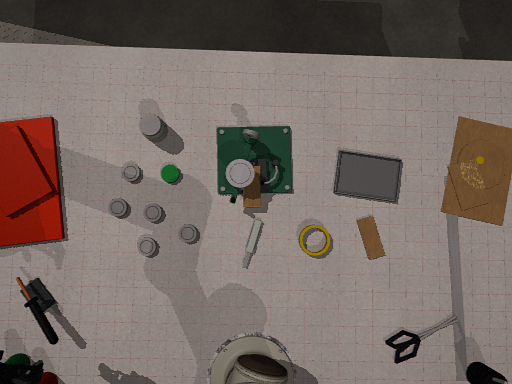

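```bash
cat > h.py <<'E'
import numpy as np, cv2
from workcell import bot
def cam(n):
    c=bot.calibration(n); f=192/np.tan(np.radians(c["vfov"]/2)); return c,f
def cast(n,uv,z):
    c,f=cam(n); T=c["camera_from_world"]; R=T[:3,:3]; o=-R.T@T[:3,3]
    uv=np.atleast_2d(np.asarray(uv,float))
    d=np.c_[(uv[:,0]-c["cx"])/f,(uv[:,1]-c["cy"])/f,np.ones(len(uv))]@R
    return (o+d*((z-o[2])/d[:,2])[:,None])[:,:2]
def proj(n,p):
    c,f=cam(n); T=c["camera_from_world"]; q=np.atleast_2d(p)@T[:3,:3].T+T[:3,3]
    return np.c_[f*q[:,0]/q[:,2]+c["cx"],f*q[:,1]/q[:,2]+c["cy"]]
def img(n,name=None):
    im=bot.camera(n)
    if name: cv2.imwrite(f"pics/{name}.png",im[...,::-1])
    return im
def hsv(im,lo,hi): return cv2.inRange(cv2.cvtColor(im,cv2.COLOR_RGB2HSV),lo,hi)
def rects(n,mask,z,amin=40):
    cs,_=cv2.findContours(mask,cv2.RETR_EXTERNAL,cv2.CHAIN_APPROX_NONE); out=[]
    for c in cs:
        if cv2.contourArea(c)<amin: continue
        (cx,cy),(w,h),a=cv2.minAreaRect((cast(n,c[:,0,:],z)*1000).astype(np.float32))
        m=cv2.moments(c); uv=(m['m10']/m['m00'],m['m01']/m['m00'])
        if w<h: w,h,a=h,w,a+90
        out.append((np.round(uv,1),np.round([cx,cy],1),round(w),round(h),round((a+90)%180-90,1),cv2.contourArea(c)))
    return out
def crop(im,u0,v0,u1,v1,k,name):
    cv2.imwrite(f"pics/{name}.png",cv2.resize(im[v0:v1,u0:u1,::-1],None,fx=k,fy=k,interpolation=cv2.INTER_CUBIC))
E
python3 - <<'E'
from h import *
im=cv2.imread("pics/top0.png")[...,::-1].copy(); sc=cv2.imread("pics/scene0.png")[...,::-1].copy()
H=cv2.cvtColor(im,cv2.COLOR_RGB2HSV)
for p in [(132,172),(119,207),(153,213),(189,233),(370,237),(368,176),(225,150),(170,173),(252,195)]: print(p,H[p[1],p[0]])
print("green");[print(r) for r in rects("top",hsv(im,(60,100,20),(90,255,255)),.012)]
print("tan");[print(r) for r in rects("top",hsv(im,(8,80,60),(20,255,255)),.008)]
crop(im,205,110,305,215,6,"tester_top")
crop(sc,185,165,305,265,6,"tester_sc")
E
```

```text
(132, 172) [  8  23 124]
(119, 207) [  7  21 108]
(153, 213) [  4  19 107]
(189, 233) [ 10  21 107]
(370, 237) [ 15 149 108]
(368, 176) [ 0 10 80]
(225, 150) [ 73 134  55]
(170, 173) [ 67 189  96]
(252, 195) [ 15 152  62]
green
(array([ 17.2, 359.2]), array([ 45.6, 663.7]), 67, 30, 86.8, 148.5)
(array([169.7, 173.3]), array([583.4, 259.3]), 52, 50, -42.6, 231.5)
(array([255.4, 153.4]), array([624.6,  11.7]), 216, 212, -87.1, 3198.0)
tan
(array([ 23. , 288.6]), array([240.6, 664.3]), 74, 9, 34.1, 62.0)
(array([370.6, 237.2]), array([ 410.3, -339.3]), 120, 50, 17.7, 632.0)
(array([252.6, 191.7]), array([552.9,  17.4]), 119, 50, 1.4, 415.5)
(array([479.1, 171.6]), array([ 620. , -670.8]), 299, 193, -11.1, 5740.0)
```

View pics/tester_top.png

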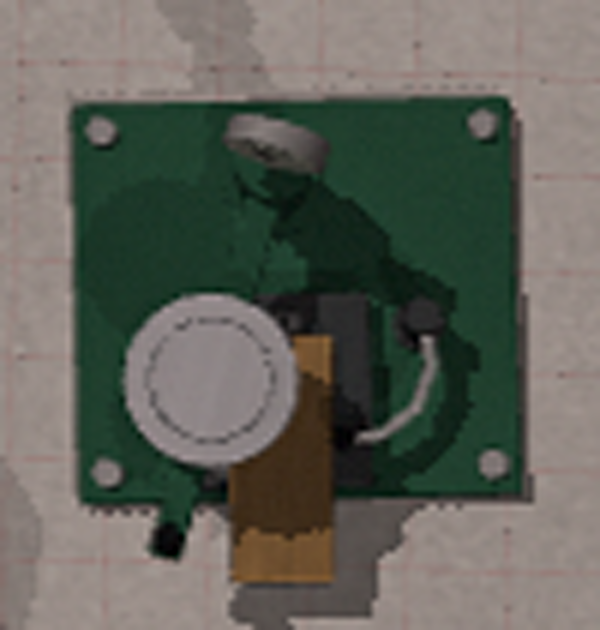

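View pics/tester_sc.png

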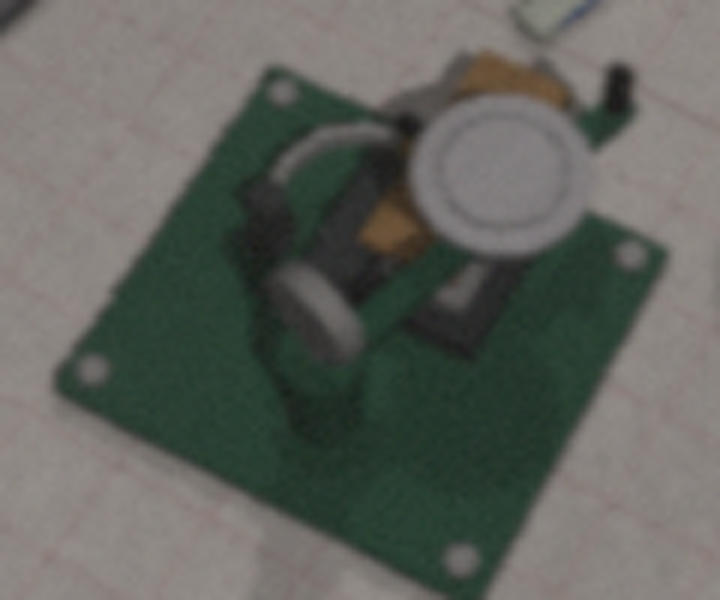

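```bash
cat > m.py <<'E'
from h import *
def weights(im,n="top"):
    # grey discs: darker low-saturation blobs left of the tester
    H=cv2.cvtColor(im,cv2.COLOR_RGB2HSV); 
    g=cv2.resize(cv2.cvtColor(im,cv2.COLOR_RGB2GRAY)[150:265,95:210],None,fx=4,fy=4,interpolation=cv2.INTER_CUBIC)
    c=cv2.HoughCircles(cv2.GaussianBlur(g,(0,0),2),cv2.HOUGH_GRADIENT,1.5,60,param1=60,param2=25,minRadius=32,maxRadius=46)
    return [] if c is None else [(round(x/4+95-.375,1),round(y/4+150-.375,1),r/4) for x,y,r in c[0]]
if __name__=="__main__":
    im=cv2.imread("pics/top0.png")[...,::-1].copy()
    for w in weights(im): print("w",w,np.round(cast("top",w[:2],.015)*1000,1))
    t=hsv(im,(8,80,40),(20,255,255)); t[:,:235]=0;t[:,270:]=0;t[:160]=0
    print("tested",rects("top",t,.038))
    g=(hsv(im,(55,80,15),(95,255,255))); g[:,:210]=0;g[:,300:]=0
    c=max(cv2.findContours(g,cv2.RETR_EXTERNAL,cv2.CHAIN_APPROX_NONE)[0],key=cv2.contourArea)[:,0]
    def line(sel,ax):  # fit edge on z=.012
        p=cast("top",c[sel],.012)*1000; vx,vy,x,y=cv2.fitLine(p.astype(np.float32),cv2.DIST_HUBER,0,.01,.01).ravel()
        return round(float(x),1),round(float(y),1),round(float(np.degrees(np.arctan2(vy,vx))),2)
    u,v=c[:,0],c[:,1]
    print("left",line((u<221)&(v>130)&(v<190),0),"right",line((u>287)&(v>130)&(v<190),0),"back",line((v<129)&(u>222)&(u<287),1),"front",line((v>190)&(u>265)&(u<287),1))
    tr=hsv(im,(0,0,20),(179,60,112)); tr[:,:325]=0;tr[:,410:]=0;tr[:140]=0;tr[210:]=0
    print("tray",rects("top",tr,.016,1000))
    k=lambda x,y:(205+x/6-.4,110+y/6-.4)
    print("pin",cast("top",k(167,537),.1)*1000,"pan",cast("top",k(212,380),.103)*1000,"roller cap",cast("top",k(347,430),.0605)*1000,"pivot",cast("top",k(420,318),.06)*1000)
    print("screws",cast("top",[k(101,130),k(483,124),k(107,472),k(494,463)],.014)*1000)
E
python3 m.py
```

```text
w (np.float32(169.4), np.float32(173.1), np.float32(9.1625)) [[583.5 259.8]]
w (np.float32(118.1), np.float32(207.2), np.float32(8.1875)) [[479.6 404. ]]
w (np.float32(148.8), np.float32(247.7), np.float32(9.9875)) [[364.8 310. ]]
w (np.float32(156.3), np.float32(214.7), np.float32(8.7875)) [[460.6 292.7]]
w (np.float32(190.4), np.float32(234.6), np.float32(9.125)) [[405.4 191.6]]
w (np.float32(133.4), np.float32(174.6), np.float32(9.2)) [[576.1 364.5]]
tested [(array([252.9, 190.8]), array([550.5,  17.9]), 116, 49, 1.4, 444.0)]
left (636.1, 119.1, 1.85) right (635.2, -94.7, 3.25) back (730.5, -15.3, -88.18) front (537.3, -50.7, -85.07)
tray [(array([367.6, 176.5]), array([ 590. , -327.9]), 198, 138, 83.1, 2904.0)]
pin [[507.79902108  70.07772314]] pan [[580.00669793  51.57732035]] roller cap [[562.7454851  -12.49374136]] pivot [[617.34155237 -46.03623741]]
screws [[713.09685326 111.24828922]
 [722.10704395 -78.58525057]
 [543.12001826 102.91763297]
 [552.76960783 -87.35077461]]
```

```bash
cat > go.py <<'E'
import sys,numpy as np
from workcell import bot
from scipy.spatial.transform import Rotation as R
a=[float(v) for v in sys.argv[1:]]; o=bot.get_obs()
x,y,z=a[:3]; r0=R.from_euler('xyz',o['tcp_rot'],degrees=True)
yaw=a[3] if len(a)>3 else o['tcp_rot'][2]
r1=R.from_euler('xyz',[180,0,yaw],degrees=True)
tw=(r0.inv()*r1).as_rotvec()
d=np.array([x,y,z])-o['ee_pos']*1000
print("t",round(o['time'],2),"pos",np.round(o['ee_pos']*1000,1),"rot",np.round(o['tcp_rot'],2),"q",np.round(o['q'][[0,5]]),"open",round(o['opening']*1000,1),"g",round(o['grasp_force'],1),"F",np.round(o['wrist_force'],1))
print("twist",np.round(tw,3),"then travel",np.round(r1.inv().apply(d),1),"dist",round(np.linalg.norm(d)))
E
python3 go.py 508 70 230 165.6
python3 -m crank '[{"gripper":40,"travel":[0,0,0],"twist":[0,0,0.026]}]'
```

```text
t 0.1 pos [122.5 535.9 230.6] rot [-179.93    0.    167.12] q [77. 90.] open 85.3 g 0.0 F [-0.3  0.1 -0.7]
twist [-0.001  0.     0.027] then travel [-489.2 -355.4    0.6] dist 605
time: 0.22
ee_pos: [0.1226, 0.5361, 0.2309]
tcp_rot: [-180.0, -0.0, 165.6]
wrist_force: [-0.5, -0.6, -1.1]
opening: 0.0704
grasp_force: 0.0
```

```bash
python3 -m crank '[{"gripper":40,"travel":[-40,-29,0],"twist":[0,0,0]},{"gripper":40,"travel":[-40,-29,0],"twist":[0,0,0]},{"gripper":40,"travel":[-40,-29,0],"twist":[0,0,0]},{"gripper":40,"travel":[-40,-29,0],"twist":[0,0,0]},{"gripper":40,"travel":[-40,-29,0],"twist":[0,0,0]},{"gripper":40,"travel":[-40,-29,0],"twist":[0,0,0]},{"gripper":40,"travel":[-40,-29,0],"twist":[0,0,0]},{"gripper":40,"travel":[-40,-29,0],"twist":[0,0,0]},{"gripper":40,"travel":[-40,-29,0],"twist":[0,0,0]},{"gripper":40,"travel":[-40,-29,0],"twist":[0,0,0]},{"gripper":40,"travel":[-40,-29,0],"twist":[0,0,0]},{"gripper":40,"travel":[-40,-29,0],"twist":[0,0,0]}]'; python3 go.py 508 70 130 165.6; python3 - <<'E'
from h import *
im=img("scene"); crop(im,195,120,325,230,6,"s1")
E
```

```text
time: 1.72
ee_pos: [0.5021, 0.0784, 0.2313]
tcp_rot: [180.0, 0.0, 165.6]
wrist_force: [0.9, 0.9, 0.3]
opening: 0.0397
grasp_force: 0.0
t 1.73 pos [502.1  78.4 231.3] rot [1.7999e+02 1.0000e-02 1.6556e+02] q [ 9. 23.] open 39.7 g 0.0 F [0.9 0.9 0.3]
twist [ 0.     0.    -0.001] then travel [ -7.9  -6.7 101.3] dist 102
```

View pics/s1.png

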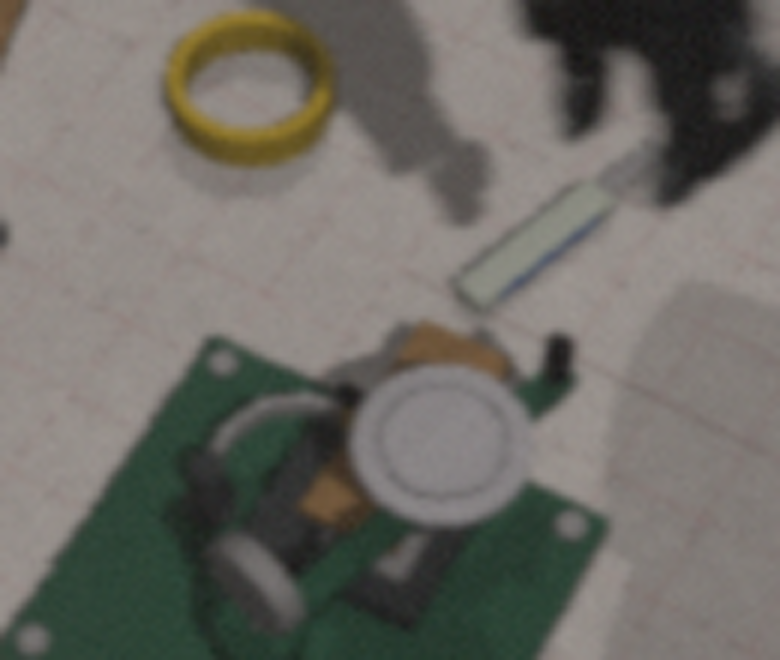

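```bash
python3 - <<'E'
from h import *
print(cast("scene",[(287.5,176.8)],.1)*1000, proj("scene",[.508,.070,.1]))
E
python3 -m crank '[{"gripper":45,"travel":[-4,-3.5,25],"twist":[0,0,0]},{"gripper":45,"travel":[-4,-3.5,25],"twist":[0,0,0]},{"gripper":45,"travel":[0,0,25],"twist":[0,0,0]},{"gripper":45,"travel":[0,0,15],"twist":[0,0,0]},{"gripper":45,"travel":[0,0,0],"twist":[0,0,0]}]'
python3 - <<'E'
from h import *
im=img("scene"); im2=img("top")
a=cv2.resize(im[130:210,240:330],None,fx=4.4,fy=4.4,interpolation=2);b=cv2.resize(im2[160:240,200:290],None,fx=4.4,fy=4.4,interpolation=2)
cv2.imwrite("pics/pin1.png",np.hstack([a,b])[...,::-1])
E
```

```text
[[507.85127247  65.78508678]] [[288.84839679 177.52671729]]
time: 2.4
ee_pos: [0.5067, 0.0712, 0.1405]
tcp_rot: [-180.0, -0.1, 165.6]
wrist_force: [-0.3, -0.3, 0.4]
opening: 0.0449
grasp_force: 0.0
```

View pics/pin1.png

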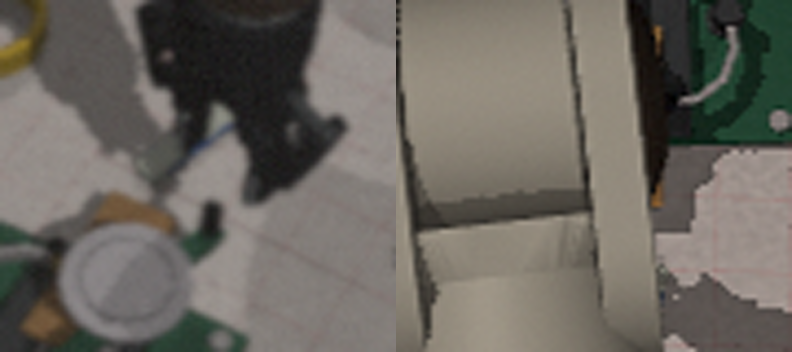

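```bash
python3 -m crank '[{"gripper":45,"travel":[0,0,20],"twist":[0,0,0]},{"gripper":45,"travel":[0,0,20],"twist":[0,0,0]},{"gripper":45,"travel":[0,0,17],"twist":[0,0,0]},{"gripper":45,"travel":[0,0,0],"twist":[0,0,0]}]'
python3 -m crank '[{"gripper":0,"travel":[0,0,0],"twist":[0,0,0]},{"gripper":0,"travel":[0,0,0],"twist":[0,0,0]},{"gripper":0,"travel":[0,0,0],"twist":[0,0,0]},{"gripper":0,"travel":[0,0,0],"twist":[0,0,0]}]' 20
python3 go.py 508 70 83 165.6
```

```text
time: 3.0
ee_pos: [0.5068, 0.0711, 0.0837]
tcp_rot: [-180.0, -0.1, 165.6]
wrist_force: [-0.6, 0.5, -0.1]
opening: 0.0453
grasp_force: 0.0
time: 3.5
ee_pos: [0.5077, 0.0712, 0.0853]
tcp_rot: [180.0, 0.1, 165.6]
wrist_force: [-1.3, -0.7, 6.8]
opening: 0.0129
grasp_force: 19.7
t 3.5 pos [507.7  71.2  85.3] rot [1.7997e+02 9.0000e-02 1.6563e+02] q [ 8. 22.] open 12.9 g 19.7 F [-1.3 -0.7  6.8]
twist [0.001 0.001 0.   ] then travel [-0.6 -1.1  2.3] dist 3
```

```bash
python3 -m crank '[{"gripper":0,"travel":[-0.9,18.5,-2],"twist":[0,0,0.1]},{"gripper":0,"travel":[-0.9,18.5,0],"twist":[0,0,0.1]},{"gripper":0,"travel":[-0.9,18.5,0],"twist":[0,0,0.1]},{"gripper":0,"travel":[-0.9,18.5,0],"twist":[0,0,0.1]},{"gripper":0,"travel":[-0.9,18.5,0],"twist":[0,0,0.1]},{"gripper":0,"travel":[-0.9,18.5,0],"twist":[0,0,0.1]},{"gripper":0,"travel":[-0.9,18.5,0],"twist":[0,0,0.1]},{"gripper":0,"travel":[-0.9,18.5,0],"twist":[0,0,0.1]},{"gripper":0,"travel":[-0.9,18.5,0],"twist":[0,0,0.1]},{"gripper":0,"travel":[0,0,0],"twist":[0,0,0]}]'
python3 -m crank '[{"gripper":45,"travel":[0,0,0],"twist":[0,0,0]},{"gripper":45,"travel":[0,0,0],"twist":[0,0,0]},{"gripper":45,"travel":[0,0,-10],"twist":[0,0,0]},{"gripper":45,"travel":[0,0,-35],"twist":[0,0,0]},{"gripper":45,"travel":[0,0,-45],"twist":[0,0,0]}]'
python3 go.py 511 16 165 182.8
```

```text
time: 4.75
ee_pos: [0.6128, 0.1927, 0.0855]
tcp_rot: [-180.0, 0.2, 113.9]
wrist_force: [5.3, -10.5, -2.6]
opening: 0.0127
grasp_force: 20.9
time: 5.38
ee_pos: [0.6104, 0.1946, 0.1773]
tcp_rot: [-179.9, -0.0, 114.1]
wrist_force: [0.1, 0.7, 0.6]
opening: 0.0452
grasp_force: 0.0
t 5.38 pos [610.4 194.6 177.3] rot [-1.7994e+02 -2.0000e-02  1.1408e+02] q [18. 84.] open 45.2 g 0.0 F [0.1 0.7 0.6]
twist [-1.000e-03 -1.000e-03 -1.199e+00] then travel [ 108.  -173.5   12.3] dist 205
```

```bash
python3 -m crank '[{"gripper":80,"travel":[0,0,-30],"twist":[0,0,-0.17]},{"gripper":80,"travel":[0,0,0],"twist":[0,0,-0.17]},{"gripper":80,"travel":[0,0,0],"twist":[0,0,-0.17]},{"gripper":80,"travel":[0,0,0],"twist":[0,0,-0.17]},{"gripper":80,"travel":[0,0,0],"twist":[0,0,-0.17]},{"gripper":80,"travel":[0,0,0],"twist":[0,0,-0.17]},{"gripper":80,"travel":[0,0,0],"twist":[0,0,-0.17]}]'
python3 go.py 511 16 165 182.8
python3 - <<'E'
from h import *
im=img("top","top2");s=img("scene","scene2")
a=cv2.resize(s[155:265,190:310],None,fx=3.3,fy=3.3,interpolation=2);b=cv2.resize(im[105:215,205:325],None,fx=3.3,fy=3.3,interpolation=2)
cv2.imwrite("pics/st2.png",np.hstack([a,b])[...,::-1])
E
```

```text
time: 6.25
ee_pos: [0.6109, 0.1947, 0.2073]
tcp_rot: [180.0, 0.0, -177.4]
wrist_force: [0.2, 0.5, 0.7]
opening: 0.0801
grasp_force: 0.0
t 6.25 pos [610.9 194.7 207.3] rot [ 1.7998e+02  5.0000e-02 -1.7742e+02] q [18. 15.] open 80.1 g 0.0 F [0.2 0.5 0.7]
twist [ 0.     0.001 -0.004] then travel [ 108.5 -173.6   42.3] dist 209
```

View pics/st2.png

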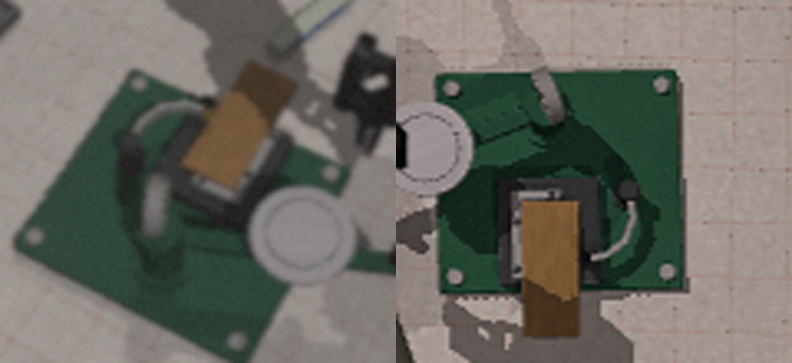

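```bash
python3 - <<'E'
from h import *
for n in("top","scene"):
    im=cv2.imread({"top":"pics/top2.png","scene":"pics/scene2.png"}[n])[...,::-1].copy()
    t=hsv(im,(8,90,30),(22,255,255))
    for r in rects(n,t,.038,300):
        if r[4]<900 and abs(r[1][1])<150: print(n,r)
    for r in rects(n,t,.008,300):
        if abs(r[1][1]+340)<60: print(n,"fresh",r)
E
```

```text
top (array([251.5, 185.6]), array([550.4,  17.8]), 116, 49, 1.6, 659.0)
top fresh (array([370.6, 237.2]), array([ 410.4, -339.3]), 120, 50, 17.9, 629.0)
scene (array([261.6, 192.8]), array([552.5,  10.6]), 119, 56, 2.3, 575.0)
scene fresh (array([191.9, 117.7]), array([ 411.3, -341.6]), 117, 46, 17.7, 332.0)
```

```bash
python3 -m crank '[{"gripper":80,"travel":[17.6,-29,0],"twist":[0,0,0]},{"gripper":80,"travel":[17.6,-29,0],"twist":[0,0,0]},{"gripper":80,"travel":[17.6,-29,0],"twist":[0,0,0]},{"gripper":80,"travel":[17.6,-29,10],"twist":[0,0,0]},{"gripper":80,"travel":[17.6,-29,20],"twist":[0,0,0]},{"gripper":80,"travel":[17.6,-29,30],"twist":[0,0,0]},{"gripper":80,"travel":[0,0,30],"twist":[0,0,0]},{"gripper":80,"travel":[0,0,20],"twist":[0,0,0]},{"gripper":80,"travel":[0,0,0],"twist":[0,0,0]}]'
python3 go.py 513.8 15.8 23 182.8
python3 - <<'E'
from h import *
s=img("scene","scene3"); crop(s,210,100,330,230,4,"s3")
E
```

```text
time: 7.48
ee_pos: [0.5115, 0.0165, 0.0956]
tcp_rot: [180.0, -0.1, -177.9]
wrist_force: [-0.9, -0.2, 1.0]
opening: 0.0802
grasp_force: 0.0
t 7.47 pos [511.5  16.5  95.6] rot [ 1.7999e+02 -1.1000e-01 -1.7795e+02] q [ 2. -0.] open 80.2 g 0.0 F [-0.9 -0.2  1. ]
twist [ 0.    -0.002 -0.013] then travel [-2.3 -0.8 72.6] dist 73
```

View pics/s3.png

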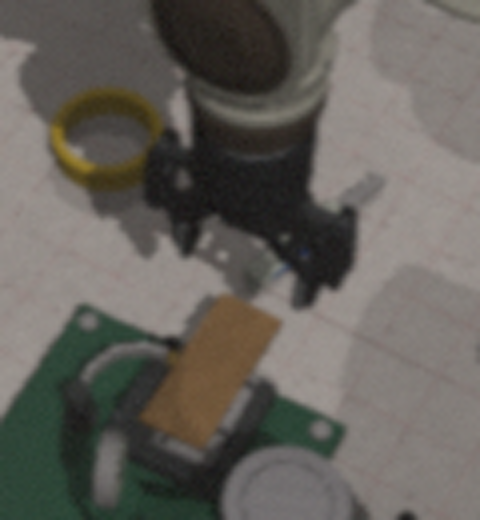

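```bash
python3 -m crank '[{"gripper":80,"travel":[-2.3,-0.8,20],"twist":[0,0,-0.013]},{"gripper":80,"travel":[0,0,20],"twist":[0,0,0]},{"gripper":80,"travel":[0,0,20],"twist":[0,0,0]},{"gripper":80,"travel":[0,0,12],"twist":[0,0,0]},{"gripper":80,"travel":[0,0,0],"twist":[0,0,0]}]'
python3 -m crank '[{"gripper":56,"travel":[0,0,0],"twist":[0,0,0]},{"gripper":45,"travel":[0,0,0],"twist":[0,0,0]},{"gripper":45,"travel":[0,0,0],"twist":[0,0,0]},{"gripper":45,"travel":[0,0,0],"twist":[0,0,0]},{"gripper":45,"travel":[0,0,0],"twist":[0,0,0]}]' 30
python3 go.py 513.8 15.8 23 182.8
```

```text
time: 8.15
ee_pos: [0.5146, 0.0159, 0.0245]
tcp_rot: [180.0, -0.0, -177.0]
wrist_force: [-1.1, -0.5, 0.7]
opening: 0.0802
grasp_force: 0.0
time: 8.78
ee_pos: [0.515, 0.0145, 0.0254]
tcp_rot: [-179.8, 0.1, -177.1]
wrist_force: [-2.8, -6.7, 4.4]
opening: 0.0491
grasp_force: 31.0
t 8.78 pos [515.   14.5  25.4] rot [-1.7985e+02  6.0000e-02 -1.7709e+02] q [ 2. -1.] open 49.1 g 31.0 F [-2.8 -6.7  4.4]
twist [-0.003  0.001  0.002] then travel [1.2 1.4 2.4] dist 3
```

```bash
python3 -m crank '[{"gripper":45,"travel":[0,0,-6],"twist":[0,0,0]},{"gripper":45,"travel":[0,0,-10],"twist":[0,0,0]},{"gripper":45,"travel":[0,0,-12],"twist":[0,0,0]},{"gripper":45,"travel":[0,0,-20],"twist":[0,0,0]},{"gripper":45,"travel":[0,0,-30],"twist":[0,0,0]},{"gripper":45,"travel":[0,0,-40],"twist":[0,0,0]},{"gripper":45,"travel":[0,0,0],"twist":[0,0,0]}]' 60
python3 go.py 594.4 -291.3 140 83.1
python3 - <<'E'
from h import *
s=img("scene","scene4"); crop(s,180,80,330,240,3,"s4")
E
```

```text
time: 9.65
ee_pos: [0.5164, 0.0159, 0.1466]
tcp_rot: [-180.0, 0.4, -177.0]
wrist_force: [-0.7, 0.2, -0.1]
opening: 0.0481
grasp_force: 63.5
t 9.65 pos [516.4  15.9 146.6] rot [-179.98    0.37 -177.  ] q [ 2. -1.] open 48.1 g 63.5 F [-0.7  0.2 -0.1]
twist [0.005 0.005 1.743] then travel [-295.6  114.4    6.6] dist 317
```

View pics/s4.png

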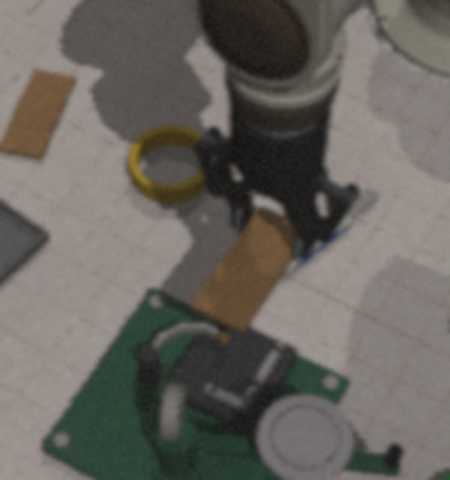

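```bash
python3 -m crank '[{"gripper":45,"travel":[0,-12,0],"twist":[0,0,0.158]},{"gripper":45,"travel":[0,-12,0],"twist":[0,0,0.158]},{"gripper":45,"travel":[0,-12,0],"twist":[0,0,0.158]},{"gripper":45,"travel":[0,0,0],"twist":[0,0,0.158]},{"gripper":45,"travel":[0,0,0],"twist":[0,0,0.158]},{"gripper":45,"travel":[0,0,0],"twist":[0,0,0.158]},{"gripper":45,"travel":[0,0,0],"twist":[0,0,0.158]},{"gripper":45,"travel":[0,0,0],"twist":[0,0,0.158]},{"gripper":45,"travel":[0,0,0],"twist":[0,0,0.158]},{"gripper":45,"travel":[0,0,0],"twist":[0,0,0.158]},{"gripper":45,"travel":[0,0,0],"twist":[0,0,0.158]},{"gripper":45,"travel":[0,0,0],"twist":[0,0,0]}]' 
python3 go.py 594.4 -291.3 100 83.1
```

```text
time: 11.2
ee_pos: [0.5105, -0.0197, 0.1416]
tcp_rot: [-179.9, 0.0, 83.5]
wrist_force: [-0.8, 0.5, -0.5]
opening: 0.0479
grasp_force: 63.5
t 11.2 pos [510.5 -19.7 141.6] rot [-1.7994e+02  1.0000e-02  8.3480e+01] q [-2. 94.] open 47.9 g 63.5 F [-0.8  0.5 -0.5]
twist [-0.001  0.     0.007] then travel [-259.6  115.9   41.6] dist 287
```

```bash
python3 -m crank '[{"gripper":45,"travel":[-32.4,14.5,0],"twist":[0,0,0]},{"gripper":45,"travel":[-32.4,14.5,0],"twist":[0,0,0]},{"gripper":45,"travel":[-32.4,14.5,0],"twist":[0,0,0]},{"gripper":45,"travel":[-32.4,14.5,0],"twist":[0,0,0]},{"gripper":45,"travel":[-32.4,14.5,10],"twist":[0,0,0]},{"gripper":45,"travel":[-32.4,14.5,10],"twist":[0,0,0]},{"gripper":45,"travel":[-32.4,14.5,10],"twist":[0,0,0]},{"gripper":45,"travel":[-32.4,14.5,10],"twist":[0,0,0]},{"gripper":45,"travel":[0,0,0],"twist":[0,0,0]}]' 
python3 go.py 594.4 -291.3 3 83.1
python3 - <<'E'
from h import *
s=img("scene","scene5")
print([r for r in rects("scene",hsv(s,(8,90,30),(22,255,255)),.115,200)])
tr=hsv(cv2.imread("pics/scene2.png")[...,::-1].copy(),(0,0,15),(179,60,105)); tr[:,:110]=0;tr[:,205:]=0;tr[:125]=0;tr[195:]=0
print("tray",rects("scene",tr,.016,1000))
crop(s,100,70,260,200,4,"s5")
E
```

```text
time: 12.32
ee_pos: [0.5958, -0.2923, 0.0999]
tcp_rot: [-179.8, -0.0, 83.5]
wrist_force: [-0.8, 0.3, -0.3]
opening: 0.0479
grasp_force: 63.5
t 12.32 pos [ 595.8 -292.3   99.9] rot [-1.7984e+02 -4.0000e-02  8.3500e+01] q [-26.  70.] open 47.9 g 63.5 F [-0.8  0.3 -0.3]
twist [-0.003 -0.001  0.007] then travel [ 0.8 -1.5 96.9] dist 97
[(array([162.1, 140.6]), array([ 594.3, -295.1]), 71, 47, 74.6, 217.5), (array([237.8, 132.3]), array([ 466.3, -124.2]), 91, 77, 31.9, 242.5), (array([191.8, 117.7]), array([ 480.6, -269.7]), 104, 41, 17.9, 338.0), (array([ 70.1, 120.6]), array([ 665.9, -563.2]), 259, 164, -11.6, 3724.5), (array([484.2,  58.7]), array([-244.5,  407.5]), 184, 160, 88.7, 1543.5), (array([410.6,  32.2]), array([-247.8,  149.7]), 163, 38, 6.2, 249.0), (array([474. ,  16.2]), array([-477.8,  241.2]), 406, 260, -79.2, 1806.5), (array([326.9,   5.8]), array([-221.7, -162.5]), 210, 101, -57.9, 566.5), (array([77.9, 27.5]), array([ 345.4, -873.1]), 394, 77, 61.8, 1229.5), (array([55.1, 39.3]), array([ 428.5, -935.1]), 451, 83, 63.2, 723.5)]
tray [(array([159.3, 157.3]), array([ 596.5, -327.6]), 197, 133, 83.3, 2196.0)]
```

View pics/s5.png

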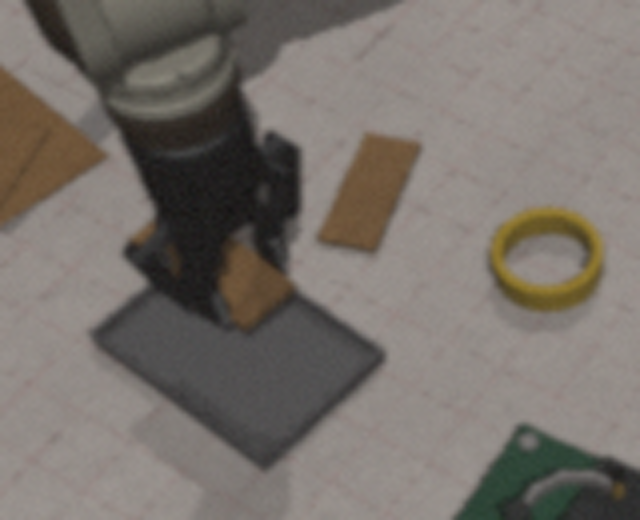

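```bash
python3 -m crank '[{"gripper":45,"travel":[0,0,25],"twist":[0,0,0]},{"gripper":45,"travel":[0,0,25],"twist":[0,0,0]},{"gripper":45,"travel":[0,0,20],"twist":[0,0,0]},{"gripper":45,"travel":[0,0,15],"twist":[0,0,0]},{"gripper":45,"travel":[0,0,8],"twist":[0,0,0]},{"gripper":45,"travel":[0,0,0],"twist":[0,0,0]}]'
python3 -m crank '[{"gripper":45,"travel":[0,0,2],"twist":[0,0,0]},{"gripper":45,"travel":[0,0,2],"twist":[0,0,0]},{"gripper":45,"travel":[0,0,0],"twist":[0,0,0]}]'
```

```text
time: 13.12
ee_pos: [0.5962, -0.2904, 0.0091]
tcp_rot: [-180.0, -0.0, 83.4]
wrist_force: [-0.5, 0.2, 0.6]
opening: 0.0483
grasp_force: 63.5
time: 13.5
ee_pos: [0.5964, -0.2906, 0.0054]
tcp_rot: [180.0, 0.0, 83.4]
wrist_force: [1.1, 0.8, 0.7]
opening: 0.0481
grasp_force: 63.5
```

```bash
python3 -m crank '[{"gripper":45,"travel":[0,0,2],"twist":[0,0,0]},{"gripper":45,"travel":[0,0,1],"twist":[0,0,0]},{"gripper":45,"travel":[0,0,0],"twist":[0,0,0]}]'
python3 -m crank '[{"gripper":45,"travel":[0,0,2],"twist":[0,0,0]},{"gripper":45,"travel":[0,0,0],"twist":[0,0,0]}]'
```

```text
time: 13.88
ee_pos: [0.5963, -0.2905, 0.0021]
tcp_rot: [-180.0, -0.0, 83.4]
wrist_force: [-0.1, -0.1, -0.1]
opening: 0.0481
grasp_force: 63.5
time: 14.12
ee_pos: [0.5965, -0.2906, 0.0016]
tcp_rot: [180.0, 0.0, 83.4]
wrist_force: [-3.3, 1.7, 8.5]
opening: 0.0482
grasp_force: 67.7
```

```bash
python3 -m crank '[{"gripper":50,"travel":[0,0,-1],"twist":[0,0,0]},{"gripper":62,"travel":[0,0,0],"twist":[0,0,0]},{"gripper":62,"travel":[0,0,0],"twist":[0,0,0]},{"gripper":62,"travel":[0,0,-10],"twist":[0,0,0]},{"gripper":62,"travel":[0,0,-40],"twist":[0,0,0]},{"gripper":62,"travel":[0,0,-50],"twist":[0,0,0]},{"gripper":80,"travel":[60,0,0],"twist":[0,0,0]},{"gripper":80,"travel":[60,0,0],"twist":[0,0,0]},{"gripper":80,"travel":[0,0,0],"twist":[0,0,0]}]' 
python3 - <<'E'
from h import *
t=img("top","top6");s=img("scene","scene6")
for n,im in(("top",t),("scene",s)):
    for z in(.012,.008):print(n,z,[r for r in rects(n,hsv(im,(8,90,30),(22,255,255)),z,250) if -380<r[1][1]<-200])
a=cv2.resize(s[75:205,110:270],None,fx=2.5,fy=2.5);b=cv2.resize(t[140:270,270:430],None,fx=2.5,fy=2.5)
cv2.imwrite("pics/tr6.png",np.hstack([a,b])[...,::-1])
E
```

```text
time: 15.25
ee_pos: [0.6107, -0.1677, 0.1025]
tcp_rot: [179.9, -0.0, 83.7]
wrist_force: [0.2, -0.6, 0.5]
opening: 0.08
grasp_force: 0.0
top 0.012 []
top 0.008 []
scene 0.012 [(array([156.4, 154.5]), array([ 591.8, -325.3]), 118, 50, 82.4, 309.5), (array([328.7,   5.8]), array([-383.6, -211.1]), 254, 114, -57.9, 622.0)]
scene 0.008 [(array([156.4, 154.5]), array([ 590., -328.]), 119, 50, 82.4, 309.5), (array([328.7,   5.8]), array([-389.7, -213.2]), 255, 114, -57.9, 622.0)]
```

View pics/tr6.png

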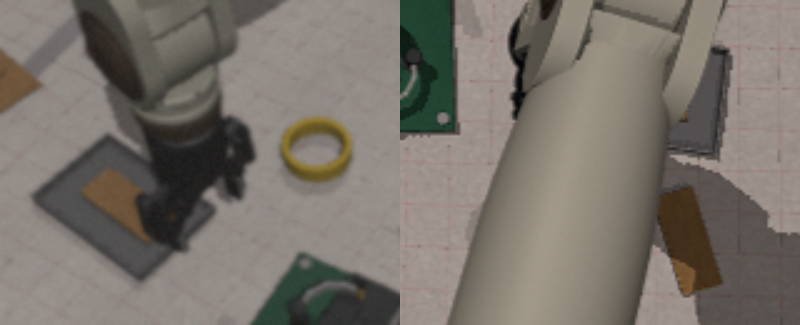

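```bash
python3 -m crank '[{"gripper":80,"travel":[0,0,-20],"twist":[0,0,-0.166]},{"gripper":80,"travel":[20,-20,-20],"twist":[0,0,-0.166]},{"gripper":80,"travel":[20,-30,0],"twist":[0,0,-0.166]},{"gripper":80,"travel":[20,-30,0],"twist":[0,0,-0.166]},{"gripper":80,"travel":[20,-30,0],"twist":[0,0,-0.166]},{"gripper":80,"travel":[0,0,0],"twist":[0,0,-0.166]},{"gripper":80,"travel":[0,0,0],"twist":[0,0,-0.166]},{"gripper":80,"travel":[0,0,0],"twist":[0,0,-0.166]},{"gripper":80,"travel":[0,0,0],"twist":[0,0,-0.166]},{"gripper":80,"travel":[0,0,0],"twist":[0,0,-0.166]},{"gripper":80,"travel":[0,0,0],"twist":[0,0,-0.166]},{"gripper":80,"travel":[0,0,0],"twist":[0,0,-0.166]}]'
python3 go.py 375 -350.6 100 197.8
python3 - <<'E'
from h import *
for n in("top","scene"):
    im=img(n)
    for z in(.012,.008):print(n,z,[r for r in rects(n,hsv(im,(8,90,30),(22,255,255)),z,250) if -500<r[1][1]<-200 and r[1][0]>300 and r[2]<150])
E
```

```text
time: 16.85
ee_pos: [0.4841, -0.1319, 0.1416]
tcp_rot: [-180.0, 0.0, -162.3]
wrist_force: [0.3, 0.3, 0.8]
opening: 0.0802
grasp_force: 0.0
t 16.85 pos [ 484.1 -131.9  141.6] rot [-1.7998e+02  1.0000e-02 -1.6225e+02] q [-15. -33.] open 80.2 g 0.0 F [0.3 0.3 0.8]
twist [-0.     0.    -0.001] then travel [ 170.8 -174.9   41.6] dist 248
top 0.012 [(array([387.6, 241.1]), array([ 411.2, -381.6]), 111, 50, 17.7, 419.5), (array([366.8, 171.9]), array([ 602.4, -323.7]), 122, 28, 82.2, 286.0)]
top 0.008 [(array([387.6, 241.1]), array([ 411., -383.]), 111, 50, 17.7, 419.5), (array([366.8, 171.9]), array([ 602.9, -324.9]), 122, 28, 82.2, 286.0)]
scene 0.012 [(array([161.1, 156.7]), array([ 592.3, -324.7]), 120, 49, 82.4, 469.0), (array([180.8, 113.6]), array([ 418.5, -380.9]), 117, 46, 17.2, 332.5)]
scene 0.008 [(array([161.1, 156.7]), array([ 590.5, -327.3]), 120, 49, 82.4, 469.0), (array([180.8, 113.6]), array([ 415.9, -383.8]), 117, 46, 17.2, 332.5)]
```

```bash
python3 go.py 379.8 -392.7 60 197.6 
```

```text
t 16.95 pos [ 484.1 -131.7  141.6] rot [-1.7998e+02  1.0000e-02 -1.6245e+02] q [-15. -33.] open 80.1 g 0.0 F [-0.2  0.9 -0.2]
twist [-0.     0.    -0.001] then travel [ 178.4 -217.2   81.6] dist 293
```

```bash
python3 -m crank '[{"gripper":80,"travel":[25.5,-31,0],"twist":[0,0,0]},{"gripper":80,"travel":[25.5,-31,0],"twist":[0,0,0]},{"gripper":80,"travel":[25.5,-31,0],"twist":[0,0,0]},{"gripper":80,"travel":[25.5,-31,0],"twist":[0,0,0]},{"gripper":80,"travel":[25.5,-31,20],"twist":[0,0,0]},{"gripper":80,"travel":[25.5,-31,30],"twist":[0,0,0]},{"gripper":80,"travel":[25.5,-31,30],"twist":[0,0,0]},{"gripper":80,"travel":[0,0,0],"twist":[0,0,0]}]'
python3 go.py 379.8 -392.7 -2 197.6
python3 - <<'E'
from h import *
for n in("top","scene"):
    im=img(n,n+"7")
    for z in(.008,):print(n,z,[r for r in rects(n,hsv(im,(8,90,30),(22,255,255)),z,100) if -500<r[1][1]<-200 and r[1][0]>300 and r[2]<150])
E
```

```text
time: 17.95
ee_pos: [0.3768, -0.3928, 0.0587]
tcp_rot: [179.8, -0.1, -162.9]
wrist_force: [-0.1, 1.3, 0.1]
opening: 0.0801
grasp_force: 0.0
t 17.95 pos [ 376.8 -392.8   58.7] rot [ 1.7981e+02 -1.3000e-01 -1.6293e+02] q [-46. -63.] open 80.1 g 0.0 F [-0.1  1.3  0.1]
twist [ 0.003 -0.002 -0.009] then travel [-2.9 -0.8 60.7] dist 61
top 0.008 [(array([383.9, 233.2]), array([ 422.5, -379.4]), 104, 50, 17.8, 535.0), (array([365.4, 176. ]), array([ 591.9, -323.2]), 123, 51, 82.1, 626.5)]
scene 0.008 [(array([161.2, 156.7]), array([ 589.8, -327.1]), 120, 49, 82.4, 462.5), (array([180.7, 113.7]), array([ 416.7, -383.6]), 117, 46, 17.2, 330.0)]
```

```bash
python3 -m crank '[{"gripper":80,"travel":[-2.9,-0.6,20],"twist":[0.003,-0.002,-0.008]},{"gripper":80,"travel":[0,0,20],"twist":[0,0,0]},{"gripper":80,"travel":[0,0,14],"twist":[0,0,0]},{"gripper":80,"travel":[0,0,5],"twist":[0,0,0]},{"gripper":80,"travel":[0,0,0],"twist":[0,0,0]}]'
python3 -m crank '[{"gripper":57,"travel":[0,0,0],"twist":[0,0,0]},{"gripper":45,"travel":[0,0,0],"twist":[0,0,0]},{"gripper":45,"travel":[0,0,0],"twist":[0,0,0]},{"gripper":45,"travel":[0,0,0],"twist":[0,0,0]},{"gripper":45,"travel":[0,0,0],"twist":[0,0,0]}]' 30
python3 go.py 379.8 -392.7 -2 197.6
```

```text
time: 18.68
ee_pos: [0.3827, -0.391, 0.0027]
tcp_rot: [-179.8, 0.1, -162.0]
wrist_force: [0.3, -0.3, 0.0]
opening: 0.0798
grasp_force: 0.0
time: 19.3
ee_pos: [0.3828, -0.3914, 0.0035]
tcp_rot: [-179.8, 0.2, -162.0]
wrist_force: [-0.6, 1.3, 4.6]
opening: 0.0481
grasp_force: 30.1
t 19.3 pos [ 382.8 -391.4    3.5] rot [-1.7975e+02  1.6000e-01 -1.6201e+02] q [-46. -64.] open 48.1 g 30.1 F [-0.6  1.3  4.6]
twist [-0.004  0.003  0.007] then travel [ 3.3 -0.3  5.5] dist 6
```

```bash
python3 -m crank '[{"gripper":58,"travel":[0,0,0],"twist":[0,0,0]},{"gripper":58,"travel":[3,0,2],"twist":[-0.004,0.003,0.003]},{"gripper":58,"travel":[0,0,2],"twist":[0,0,0]},{"gripper":58,"travel":[0,0,1],"twist":[0,0,0]},{"gripper":58,"travel":[0,0,0],"twist":[0,0,0]}]' 
python3 -m crank '[{"gripper":45,"travel":[0,0,0],"twist":[0,0,0]},{"gripper":45,"travel":[0,0,0],"twist":[0,0,0]},{"gripper":45,"travel":[0,0,0],"twist":[0,0,0]},{"gripper":45,"travel":[0,0,0],"twist":[0,0,0]}]' 60
python3 go.py 379.8 -392.7 -2 197.6
```

```text
time: 19.92
ee_pos: [0.3795, -0.3919, -0.0029]
tcp_rot: [179.9, -0.1, -162.2]
wrist_force: [0.8, -0.5, 0.2]
opening: 0.0578
grasp_force: 0.0
time: 20.42
ee_pos: [0.3799, -0.3922, -0.0021]
tcp_rot: [180.0, -0.0, -162.2]
wrist_force: [-0.6, 0.9, 6.2]
opening: 0.0482
grasp_force: 61.9
t 20.43 pos [ 379.9 -392.2   -2.1] rot [ 1.7999e+02 -3.0000e-02 -1.6217e+02] q [-46. -64.] open 48.2 g 61.9 F [-0.6  0.9  6.2]
twist [ 0.    -0.001  0.004] then travel [ 0.2 -0.4 -0.1] dist 0
```

```bash
python3 -m crank '[{"gripper":45,"travel":[0,0,-15],"twist":[0,0,0]},{"gripper":45,"travel":[0,0,-35],"twist":[0,0,0.13]},{"gripper":45,"travel":[0,0,-50],"twist":[0,0,0.13]},{"gripper":45,"travel":[0,0,-30],"twist":[0,0,0]},{"gripper":45,"travel":[0,0,0],"twist":[0,0,0]}]' 
python3 go.py 509.9 27.3 110 182.9
```

```text
time: 21.05
ee_pos: [0.3807, -0.393, 0.1307]
tcp_rot: [-179.8, 0.1, -177.1]
wrist_force: [0.2, 0.0, -0.7]
opening: 0.0476
grasp_force: 61.5
t 21.05 pos [ 380.7 -393.   130.7] rot [-1.7983e+02  1.1000e-01 -1.7706e+02] q [-46. -49.] open 47.6 g 61.5 F [ 0.2  0.  -0.7]
twist [-0.003  0.002  0.001] then travel [-150.3  413.2   20.7] dist 440
```

```bash
python3 -m crank '[{"gripper":45,"travel":[-12.5,34.4,0],"twist":[0,0,0]},{"gripper":45,"travel":[-12.5,34.4,0],"twist":[0,0,0]},{"gripper":45,"travel":[-12.5,34.4,0],"twist":[0,0,0]},{"gripper":45,"travel":[-12.5,34.4,0],"twist":[0,0,0]},{"gripper":45,"travel":[-12.5,34.4,0],"twist":[0,0,0]},{"gripper":45,"travel":[-12.5,34.4,0],"twist":[0,0,0]},{"gripper":45,"travel":[-12.5,34.4,0],"twist":[0,0,0]},{"gripper":45,"travel":[-12.5,34.4,0],"twist":[0,0,0]},{"gripper":45,"travel":[-12.5,34.4,0],"twist":[0,0,0]},{"gripper":45,"travel":[-12.5,34.4,0],"twist":[0,0,0]},{"gripper":45,"travel":[-12.5,34.4,0],"twist":[0,0,0]},{"gripper":45,"travel":[-12.5,34.4,0],"twist":[0,0,0]}]' 
python3 -m crank '[{"gripper":45,"travel":[0,0,10],"twist":[0,0,0]},{"gripper":45,"travel":[0,0,10],"twist":[0,0,0]},{"gripper":45,"travel":[0,0,0],"twist":[0,0,0]},{"gripper":45,"travel":[0,0,0],"twist":[0,0,0]}]'
python3 go.py 509.9 27.3 40 182.9
python3 - <<'E'
from h import *
z=bot.get_obs()['ee_pos'][2]+.010
for n in("top","scene"):
    im=img(n,n+"8")
    print(n,z,[r for r in rects(n,hsv(im,(8,90,30),(22,255,255)),z,100) if -100<r[1][1]<200 and r[1][0]>300 and r[2]<150])
E
```

```text
time: 22.55
ee_pos: [0.5082, 0.0291, 0.1265]
tcp_rot: [180.0, -0.1, -177.1]
wrist_force: [0.2, -0.1, -1.3]
opening: 0.048
grasp_force: 61.5
time: 23.05
ee_pos: [0.5083, 0.0272, 0.1074]
tcp_rot: [180.0, -0.1, -177.1]
wrist_force: [0.2, -0.6, -0.1]
opening: 0.0478
grasp_force: 61.5
t 23.05 pos [508.3  27.2 107.4] rot [ 1.7996e+02 -8.0000e-02 -1.7713e+02] q [3. 0.] open 47.8 g 61.5 F [ 0.2 -0.6 -0.1]
twist [ 0.001 -0.001 -0.001] then travel [-1.6  0.  67.4] dist 67
top 0.11743804101668485 []
scene 0.11743804101668485 [(array([266.9, 178.5]), array([545.8,  26.3]), 123, 51, 2.0, 647.5)]
```

```bash
python3 -m crank '[{"gripper":45,"travel":[-1.6,0,20],"twist":[0,0,0]},{"gripper":45,"travel":[0,0,20],"twist":[0,0,0]},{"gripper":45,"travel":[0,0,15],"twist":[0,0,0]},{"gripper":45,"travel":[0,0,8],"twist":[0,0,0]},{"gripper":45,"travel":[0,0,4],"twist":[0,0,0]},{"gripper":45,"travel":[0,0,0],"twist":[0,0,0]},{"gripper":45,"travel":[0,0,0],"twist":[0,0,0]}]'
python3 -m crank '[{"gripper":45,"travel":[0,-3,0],"twist":[0,0,0]},{"gripper":45,"travel":[0,-3,0],"twist":[0,0,0]},{"gripper":45,"travel":[0,0,0],"twist":[0,0,0]}]'
python3 -m crank '[{"gripper":45,"travel":[0,-3,0],"twist":[0,0,0]},{"gripper":45,"travel":[0,-3,0],"twist":[0,0,0]},{"gripper":45,"travel":[0,0,0],"twist":[0,0,0]}]'
python3 -m crank '[{"gripper":45,"travel":[0,-3,0],"twist":[0,0,0]},{"gripper":45,"travel":[0,-1.5,0],"twist":[0,0,0]},{"gripper":45,"travel":[0,0,0],"twist":[0,0,0]},{"gripper":45,"travel":[0,0,0],"twist":[0,0,0]}]'
python3 go.py 510.2 11.4 28.5 182.9
```

```text
time: 24.02
ee_pos: [0.5103, 0.0281, 0.041]
tcp_rot: [180.0, -0.0, -177.1]
wrist_force: [0.3, 0.2, 0.4]
opening: 0.048
grasp_force: 61.6
time: 24.4
ee_pos: [0.51, 0.0223, 0.0404]
tcp_rot: [179.9, -0.1, -177.1]
wrist_force: [-2.7, 4.7, 0.0]
opening: 0.0482
grasp_force: 61.5
time: 24.78
ee_pos: [0.5101, 0.0164, 0.0401]
tcp_rot: [179.9, -0.1, -177.0]
wrist_force: [-3.3, 4.2, -1.2]
opening: 0.0478
grasp_force: 61.4
time: 25.28
ee_pos: [0.5104, 0.0119, 0.0402]
tcp_rot: [179.9, -0.1, -177.0]
wrist_force: [-2.8, 4.5, -1.2]
opening: 0.0479
grasp_force: 61.4
t 25.27 pos [510.4  11.9  40.2] rot [ 1.7991e+02 -1.2000e-01 -1.7705e+02] q [ 1. -2.] open 47.9 g 61.4 F [-2.8  4.5 -1.2]
twist [ 0.002 -0.002  0.001] then travel [ 0.2 -0.5 11.7] dist 12
```

```bash
python3 -m crank '[{"gripper":45,"travel":[0,-0.5,3],"twist":[0,0,0]},{"gripper":45,"travel":[0,0,3],"twist":[0,0,0]},{"gripper":45,"travel":[0,0,3],"twist":[0,0,0]},{"gripper":45,"travel":[0,0,0],"twist":[0,0,0]}]'
python3 -m crank '[{"gripper":45,"travel":[0,0,2],"twist":[0,0,0]},{"gripper":45,"travel":[0,0,0],"twist":[0,0,0]},{"gripper":45,"travel":[0,0,0],"twist":[0,0,0]}]'
```

```text
time: 25.78
ee_pos: [0.511, 0.011, 0.0312]
tcp_rot: [180.0, -0.1, -177.1]
wrist_force: [1.7, 2.1, -0.3]
opening: 0.048
grasp_force: 61.5
time: 26.15
ee_pos: [0.5109, 0.011, 0.0294]
tcp_rot: [180.0, -0.1, -177.1]
wrist_force: [1.0, 2.7, -0.1]
opening: 0.048
grasp_force: 61.5
```

```bash
python3 -m crank '[{"gripper":45,"travel":[0,0,1],"twist":[0,0,0]},{"gripper":45,"travel":[-1,0,0],"twist":[0,0,0]},{"gripper":45,"travel":[-1,0,0],"twist":[0,0,0]},{"gripper":45,"travel":[0,0,0],"twist":[0,0,0]}]'
python3 -m crank '[{"gripper":45,"travel":[-1,0,0],"twist":[0,0,0]},{"gripper":45,"travel":[-1,0,0],"twist":[0,0,0]},{"gripper":45,"travel":[0,0,0],"twist":[0,0,0]}]'
python3 - <<'E'
from h import *
z=.038
for n in("top","scene"):
    im=img(n,n+"9")
    print(n,[r for r in rects(n,hsv(im,(8,90,30),(22,255,255)),z,100) if -100<r[1][1]<200 and r[1][0]>300 and r[2]<150])
E
```

```text
time: 26.65
ee_pos: [0.5122, 0.0115, 0.0279]
tcp_rot: [179.9, -0.2, -177.1]
wrist_force: [-1.6, 4.0, -0.7]
opening: 0.0481
grasp_force: 61.5
time: 27.02
ee_pos: [0.514, 0.0116, 0.0279]
tcp_rot: [179.9, -0.2, -177.1]
wrist_force: [-3.4, 5.0, 1.3]
opening: 0.0483
grasp_force: 61.6
top []
scene [(array([260.2, 192.7]), array([551.8,   8.5]), 121, 57, 1.6, 578.5)]
```

```bash
python3 -m crank '[{"gripper":45,"travel":[-1,0,0],"twist":[0,0,0]},{"gripper":45,"travel":[0,0,0],"twist":[0,0,0]}]'
python3 -m crank '[{"gripper":45,"travel":[-1,0,0],"twist":[0,0,0]},{"gripper":45,"travel":[0,0,0],"twist":[0,0,0]}]'
```

```text
time: 27.38
ee_pos: [0.5149, 0.0116, 0.0279]
tcp_rot: [179.9, -0.2, -177.1]
wrist_force: [-3.2, 5.1, 0.4]
opening: 0.0479
grasp_force: 61.6
time: 27.62
ee_pos: [0.5155, 0.0117, 0.0279]
tcp_rot: [179.9, -0.2, -177.1]
wrist_force: [-6.1, 4.2, 2.2]
opening: 0.0482
grasp_force: 61.8
```

```bash
python3 -m crank '[{"gripper":45,"travel":[0.3,1.5,0],"twist":[0,0,0]},{"gripper":45,"travel":[0,0,0],"twist":[0,0,0]},{"gripper":50,"travel":[0,0,0],"twist":[0,0,0]},{"gripper":55,"travel":[0,0,0],"twist":[0,0,0]},{"gripper":60,"travel":[0,0,0],"twist":[0,0,0]},{"gripper":64,"travel":[0,0,0],"twist":[0,0,0]},{"gripper":64,"travel":[0,0,0],"twist":[0,0,0]}]'
python3 go.py 515 14 60 182.9
python3 - <<'E'
from h import *
im=img("scene","scene10")
print([r for r in rects("scene",hsv(im,(8,90,30),(22,255,255)),.038,100) if -100<r[1][1]<200 and r[1][0]>300 and r[2]<150])
E
```

```text
time: 28.5
ee_pos: [0.5166, 0.0128, 0.0285]
tcp_rot: [180.0, -0.0, -177.1]
wrist_force: [0.0, -0.7, -0.5]
opening: 0.0642
grasp_force: 0.0
t 28.5 pos [516.6  12.8  28.5] rot [ 1.7996e+02 -5.0000e-02 -1.7706e+02] q [ 1. -2.] open 64.2 g 0.0 F [ 0.  -0.7 -0.5]
twist [ 0.001 -0.001  0.001] then travel [  1.5   1.2 -31.5] dist 32
[(array([261.2, 193.1]), array([553.8,  10.4]), 119, 56, 2.9, 569.5)]
```

```bash
python3 -m crank '[{"gripper":66,"travel":[0,0.7,-8],"twist":[0,0,0]},{"gripper":66,"travel":[0,0,-20],"twist":[0,0,0]},{"gripper":66,"travel":[0,0,-40],"twist":[0,0,0]},{"gripper":45,"travel":[0,0,-50],"twist":[0,0,0]},{"gripper":45,"travel":[0,0,-32],"twist":[0,0,0.17]},{"gripper":45,"travel":[0,0,0],"twist":[0,0,0.17]},{"gripper":45,"travel":[0,0,0],"twist":[0,0,0.17]},{"gripper":45,"travel":[0,0,0],"twist":[0,0,0.17]},{"gripper":45,"travel":[0,0,0],"twist":[0,0,0.17]},{"gripper":45,"travel":[0,0,0],"twist":[0,0,0.17]},{"gripper":45,"travel":[0,0,0],"twist":[0,0,0.18]},{"gripper":45,"travel":[0,0,0],"twist":[0,0,0]}]'
python3 go.py 611 194 160 114
```

```text
time: 30.05
ee_pos: [0.5166, 0.0135, 0.1789]
tcp_rot: [-180.0, -0.1, 114.2]
wrist_force: [0.0, 0.3, -0.2]
opening: 0.0448
grasp_force: 0.0
t 30.05 pos [516.6  13.5 178.9] rot [-1.7998e+02 -5.0000e-02  1.1425e+02] q [ 1. 67.] open 44.8 g 0.0 F [ 0.   0.3 -0.2]
twist [-0.    -0.001  0.004] then travel [126.5 159.7  18.9] dist 205
```

```bash
python3 -m crank '[{"gripper":45,"travel":[21,26.6,0],"twist":[0,0,0]},{"gripper":45,"travel":[21,26.6,0],"twist":[0,0,0]},{"gripper":45,"travel":[21,26.6,0],"twist":[0,0,0]},{"gripper":45,"travel":[21,26.6,0],"twist":[0,0,0]},{"gripper":45,"travel":[21,26.6,0],"twist":[0,0,0]},{"gripper":45,"travel":[21,26.6,0],"twist":[0,0,0]},{"gripper":45,"travel":[0,0,0],"twist":[0,0,0]}]'
python3 go.py 611 194 140 114
python3 - <<'E'
from h import *
for n in("top","scene"):
    im=img(n,n+"11")
    print(n,[r for r in rects(n,hsv(im,(8,90,30),(22,255,255)),.038,300) if -100<r[1][1]<200 and r[1][0]>300 and r[2]<150])
a=cv2.imread("pics/scene11.png");b=cv2.imread("pics/top11.png")
cv2.imwrite("pics/v11.png",np.hstack([cv2.resize(a[130:250,200:330],None,fx=3,fy=3),cv2.resize(b[105:225,180:310],None,fx=3,fy=3)]))
E
```

```text
time: 30.92
ee_pos: [0.6109, 0.1955, 0.1777]
tcp_rot: [-179.9, -0.1, 114.5]
wrist_force: [-0.3, -0.5, 0.5]
opening: 0.0454
grasp_force: 0.0
t 30.93 pos [610.9 195.5 177.7] rot [-1.7991e+02 -8.0000e-02  1.1454e+02] q [18. 83.] open 45.4 g 0.0 F [-0.3 -0.5  0.5]
twist [-0.002 -0.001  0.009] then travel [-1.4 -0.5 37.7] dist 38
top [(array([251.6, 185.3]), array([551.9,  17.8]), 119, 49, 1.6, 676.0)]
scene [(array([261.4, 192.9]), array([553.4,  10.8]), 117, 57, 2.0, 575.0)]
```

View pics/v11.png

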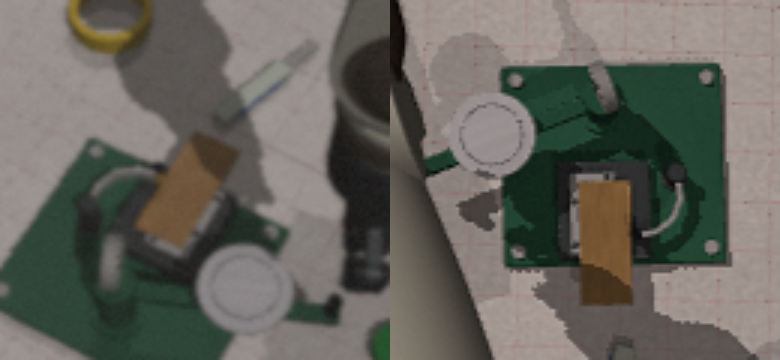

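```bash
python3 -c "
from h import *
print(cast('scene',[(310.8,229.3)],.1)*1000)"
python3 -m crank '[{"gripper":45,"travel":[0,0,30],"twist":[0,0,0]},{"gripper":45,"travel":[0,0,30],"twist":[0,0,0]},{"gripper":45,"travel":[0,0,20],"twist":[0,0,0]},{"gripper":45,"travel":[0,0,11],"twist":[0,0,0]},{"gripper":45,"travel":[0,0,0],"twist":[0,0,0]}]'
python3 -m crank '[{"gripper":0,"travel":[0,0,0],"twist":[0,0,0]},{"gripper":0,"travel":[0,0,0],"twist":[0,0,0]},{"gripper":0,"travel":[0,0,0],"twist":[0,0,0]},{"gripper":0,"travel":[0,0,0],"twist":[0,0,0]}]' 20
python3 go.py 500 15 86 182.9
```

```text
[[612.97320639 189.10142902]]
time: 31.65
ee_pos: [0.6101, 0.1932, 0.0873]
tcp_rot: [-179.9, -0.1, 114.2]
wrist_force: [-0.1, -0.8, 0.9]
opening: 0.0453
grasp_force: 0.0
time: 32.15
ee_pos: [0.6109, 0.1939, 0.0885]
tcp_rot: [180.0, -0.0, 114.2]
wrist_force: [-0.8, -1.4, 5.1]
opening: 0.0125
grasp_force: 19.6
t 32.15 pos [610.9 193.9  88.5] rot [ 1.7996e+02 -4.0000e-02  1.1418e+02] q [18. 83.] open 12.5 g 19.6 F [-0.8 -1.4  5.1]
twist [ 1.000e-03 -0.000e+00 -1.199e+00] then travel [ 119.9 -173.1    2.5] dist 211
```

```bash
python3 -m crank '[{"gripper":0,"travel":[-0.9,-18.5,0],"twist":[0,0,-0.1]},{"gripper":0,"travel":[-0.9,-18.5,0],"twist":[0,0,-0.1]},{"gripper":0,"travel":[-0.9,-18.5,0],"twist":[0,0,-0.1]},{"gripper":0,"travel":[-0.9,-18.5,0],"twist":[0,0,-0.1]},{"gripper":0,"travel":[-0.9,-18.5,0],"twist":[0,0,-0.1]},{"gripper":0,"travel":[-0.9,-18.5,0],"twist":[0,0,-0.1]},{"gripper":0,"travel":[-0.9,-18.5,0],"twist":[0,0,-0.1]},{"gripper":0,"travel":[-0.9,-18.5,0],"twist":[0,0,-0.1]},{"gripper":0,"travel":[-0.9,-18.5,0],"twist":[0,0,-0.1]},{"gripper":0,"travel":[-0.9,-18.5,0],"twist":[0,0,-0.1]},{"gripper":0,"travel":[-0.9,-18.5,0],"twist":[0,0,-0.1]},{"gripper":0,"travel":[0,0,0],"twist":[0,0,0]}]'
python3 -m crank '[{"gripper":0,"travel":[-0.4,-11,0],"twist":[0,0,-0.06]},{"gripper":0,"travel":[0,-5,0],"twist":[0,0,-0.03]},{"gripper":0,"travel":[0,0,0],"twist":[0,0,0]}]'
python3 go.py 500 15 86 182.9
```

```text
time: 33.65
ee_pos: [0.4996, 0.0331, 0.0884]
tcp_rot: [180.0, -0.2, 177.2]
wrist_force: [-11.2, -0.1, 12.4]
opening: 0.0124
grasp_force: 20.2
time: 34.02
ee_pos: [0.4993, 0.0176, 0.0884]
tcp_rot: [180.0, -0.2, -177.6]
wrist_force: [-11.6, -1.1, 13.2]
opening: 0.0131
grasp_force: 20.3
t 34.02 pos [499.3  17.6  88.4] rot [ 179.97   -0.22 -177.64] q [ 2. -0.] open 13.1 g 20.3 F [-11.6  -1.1  13.2]
twist [ 0.001 -0.004 -0.009] then travel [-0.6 -2.6  2.4] dist 4
```

```bash
python3 -m crank '[{"gripper":0,"travel":[-1,-3,0],"twist":[0,0,0]},{"gripper":0,"travel":[0,-2,0],"twist":[0,0,0]},{"gripper":0,"travel":[0,0,0],"twist":[0,0,0]}]'
python3 go.py 500 15 86 182.9
python3 -m crank '[{"gripper":45,"travel":[0,1,0],"twist":[0,0,0]},{"gripper":45,"travel":[0,0,0],"twist":[0,0,0]},{"gripper":45,"travel":[0,0,-10],"twist":[0,0,0]},{"gripper":45,"travel":[0,0,-35],"twist":[0,0,0]},{"gripper":80,"travel":[0,0,-55],"twist":[0,0,0]},{"gripper":80,"travel":[0,0,-55],"twist":[0,0,0]},{"gripper":80,"travel":[0,0,0],"twist":[0,0,0]}]'
```

```text
time: 34.4
ee_pos: [0.4995, 0.0129, 0.0883]
tcp_rot: [180.0, -0.3, -177.6]
wrist_force: [-18.6, -1.5, 16.1]
opening: 0.0129
grasp_force: 20.6
t 34.4 pos [499.5  12.9  88.3] rot [ 179.96   -0.33 -177.63] q [ 1. -1.] open 12.9 g 20.6 F [-18.6  -1.5  16.1]
twist [ 0.001 -0.006 -0.009] then travel [-0.6  2.1  2.3] dist 3
time: 35.28
ee_pos: [0.5038, 0.014, 0.2476]
tcp_rot: [180.0, 0.4, -177.6]
wrist_force: [0.5, 0.1, -1.0]
opening: 0.0801
grasp_force: 0.0
```

```bash
python3 -m crank '[{"gripper":80,"travel":[30,55,0],"twist":[0,0,0]},{"gripper":80,"travel":[30,55,0],"twist":[0,0,0]},{"gripper":80,"travel":[30,55,0],"twist":[0,0,0]},{"gripper":80,"travel":[0,0,0],"twist":[0,0,0]}]'
python3 - <<'E'
from h import *
t=img("top","top12"); s=img("scene","scene12")
for n,f,im0 in(("top","top0",0),("scene","scene0",0)):
    im=cv2.imread(f"pics/{f}.png"); g=cv2.cvtColor(im,cv2.COLOR_BGR2GRAY); hs=cv2.cvtColor(im,cv2.COLOR_BGR2HSV)
    for w in [(576,364),(480,404),(461,299),(405,192),(366,313)]:
        p=proj(n,[w[0]/1e3,w[1]/1e3,.015])[0]; u,v=map(int,p)
        print(n,w,np.round(p,1)); 
        if w[0]in(461,405): print(g[v-12:v+13:2,u-13:u+14])
E
```

```text
time: 35.78
ee_pos: [0.4038, 0.1776, 0.2427]
tcp_rot: [179.9, -0.1, -177.3]
wrist_force: [0.5, -0.2, -0.2]
opening: 0.08
grasp_force: 0.0
top (576, 364) [133.6 174.6]
top (480, 404) [118.1 207. ]
top (461, 299) [154.1 214.5]
[[126 125 126 122 119 122 124 125 127 125 126 126 128 124 129 125 122 121
  123 124 119 121 117 122 121 119 121]
 [123 123 124 121 123 127 127 118 100 101 104 101  99 102 101  81  91 119
  127 123 124 128 127 125 123 122 124]
 [122 123 126 121 121 104 103 103  88  73  64  65  64  79  79  98 104 106
   57  95 123 124 127 122 123 124 125]
 [125 122 126 111 104 102  89  97 101 104 103 102 103 105 103  73  64  97
  104  67  39  53 120 123 124 126 125]
 [124 126 106 103 103  74  94 102 104 102 103 102 103 102 102 101 102  72
   98 110  57  46  55 118 125 126 127]
 [125 125 107 101  86  81 100 103 102 103 103 103 102 100 100 101 102  75
   95 102  68  47  59  58 124 127 127]
 [121 120 108 101 104  74  96 105 102 101 102 101 101 100 101 100 103  72
   95 108  56  48  59  58  58 117 123]
 [129 129 127 108 101 100  75  96 104 105 103 101 100 101 101  88  67  96
  101  70 
[... 4517 characters left out ...]
 105  85  68  69  86  82  82  90  92  94  92  94  91  93  90  92
   89  87  81  86  94 103 114 117 115]
 [118 113 103  81  67  66  80  87  82  83  88  91  93  93  93  95  90  90
   86  85  81  85  95 104 115 117 114]
 [116 117 117 113  96  66  62  75  85  84  83  84  86  88  87  89  86  85
   84  82  83  91  99 107 112 118 119]
 [118 119 120 116 112  96  76  66  69  80  87  91  89  88  88  87  87  86
   88  90  91  92 104 112 116 117 115]
 [116 118 116 115 117 115 111  98  81  73  70  72  79  82  84  90  91  83
   83  85  96 105 114 115 113 117 116]
 [116 112 113 114 117 116 116 116 113 110 102  97  92  91  90  91  93  95
  100 111 114 116 115 116 114 114 118]]
scene (366, 313) [383.8 194.9]
```

```bash
python3 - <<'E'
from h import *
im=cv2.imread("pics/top0.png"); g=cv2.cvtColor(im,cv2.COLOR_BGR2GRAY); sat=cv2.cvtColor(im,cv2.COLOR_BGR2HSV)[...,1]
m=cv2.inRange(g,60,114)&cv2.inRange(sat,0,60)
m=cv2.inRange(g,86,113)&cv2.inRange(sat,0,60)
for w in [(133,174),(118,207),(153.5,213.5),(189,233.5),(147.8,246.5)]:
    k=np.zeros_like(m); cv2.circle(k,(int(w[0]),int(w[1])),13,255,-1); k&=m
    lab=cv2.connectedComponentsWithStats(k); L=lab[1]==1+np.argmax(lab[2][1:,4])
    pts=np.argwhere(L)[:,::-1].astype(np.float32)
    p=(cast("top",cv2.convexHull(pts)[:,0],.015)*1000).astype(np.float32)
    e=cv2.fitEllipse(p); print(w,np.round(cv2.minEnclosingCircle(p)[0],1),np.round(cv2.minEnclosingCircle(p)[1],1),"ell",np.round(e[0],1),np.round(e[1],1))
# pan now: bright disc in top12/scene12
for n in("top","scene"):
    im=cv2.imread(f"pics/{n}12.png"); g=cv2.cvtColor(im,cv2.COLOR_BGR2GRAY)
    p=proj(n,[.5756,.019,.103])[0]; u,v=p.astype(int)
    print(n,p, g[v,u-20:u+21:2],g[v-20:v+21:2,u])
E
```

```text
(133, 174) [578.1 376.5] 25.6 ell [579.3 377. ] [44.6 52. ]
(118, 207) [482.7 408.2] 27.9 ell [481.6 407.6] [51.4 55.5]
(153.5, 213.5) [468.8 305. ] 28.0 ell [468.5 305.6] [51.2 55.2]
(189, 233.5) [410.4 201.1] 28.0 ell [410.3 202. ] [50.2 55.8]
(147.8, 246.5) [370.5 318. ] 27.5 ell [370.  317.7] [50.7 53.3]
top [251.76141373 174.86434196] [ 56  55  48 105 146 103 143 143 143 143 144 144 141 141 141 147 133 141
  27  23  56] [ 46  43  46  92 147 109 144 145 146 144 144 145 145 145 143 117 140 150
  26  29  46]
scene [259.6036896  186.90657118] [ 65  62  89 124 122 126 130 130 131 133 133 133 132 132 129 117 130 117
  95 122 141] [116 114 125 125 114 130 120 130 132 134 133 132 131 134 130 111 131 107
  75  75  77]
```

```bash
python3 - <<'E'
from h import *
im=cv2.imread("pics/top12.png"); g=cv2.cvtColor(im,cv2.COLOR_BGR2GRAY); m=cv2.inRange(g,88,255); k=np.zeros_like(m); cv2.circle(k,(252,175),17,255,-1); m&=k
cs=max(cv2.findContours(m,0,1)[0],key=cv2.contourArea)
p=(cast("top",cs[:,0],.103)*1000).astype(np.float32); print(cv2.minEnclosingCircle(p),cv2.fitEllipse(p))
E
python3 -m crank '[{"gripper":80,"travel":[-7,12,50],"twist":[0,0,0]},{"gripper":80,"travel":[0,12,50],"twist":[0,0,0]},{"gripper":80,"travel":[0,0,50],"twist":[0,0,0]},{"gripper":80,"travel":[0,0,40],"twist":[0,0,0]},{"gripper":80,"travel":[0,0,0],"twist":[0,0,0]}]'
python3 go.py 410.4 201.5 0 182.9
python3 - <<'E'
from h import *
s=img("scene","scene13"); crop(s,290,130,450,300,3,"s13")
E
```

```text
((574.4147338867188, 22.971925735473633), 44.096519470214844) ((576.4140014648438, 20.789630889892578), (77.52033996582031, 79.87476348876953), 66.72116088867188)
time: 36.5
ee_pos: [0.4104, 0.197, 0.0499]
tcp_rot: [-179.9, -0.4, -177.8]
wrist_force: [0.3, -0.2, 0.9]
opening: 0.0799
grasp_force: 0.0
t 36.5 pos [410.4 197.   49.9] rot [-179.9    -0.37 -177.77] q [26. 23.] open 79.9 g 0.0 F [ 0.3 -0.2  0.9]
twist [-0.002 -0.006 -0.012] then travel [-0.2  4.5 49.9] dist 50
```

View pics/s13.png

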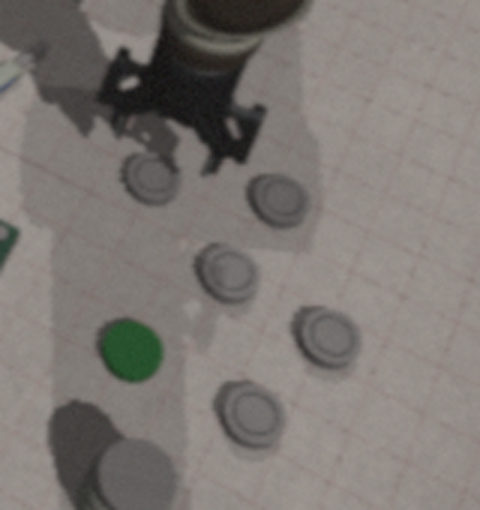

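```bash
python3 - <<'E'
from h import *
print(np.round(cast("scene",[(340.3,189.5),(383,196.3),(366.3,220.3),(399.7,242.3),(373,267.3)],.015)*1000,1))
E
python3 -m crank '[{"gripper":80,"travel":[0,4.5,20],"twist":[0,0,0]},{"gripper":80,"travel":[0,0,20],"twist":[0,0,0]},{"gripper":80,"travel":[0,0,9],"twist":[0,0,0]},{"gripper":80,"travel":[0,0,0],"twist":[0,0,0]}]'
python3 -m crank '[{"gripper":62,"travel":[0,0,0],"twist":[0,0,0]},{"gripper":45,"travel":[0,0,0],"twist":[0,0,0]},{"gripper":45,"travel":[0,0,0],"twist":[0,0,0]},{"gripper":45,"travel":[0,0,0],"twist":[0,0,0]}]' 50
python3 -m crank '[{"gripper":45,"travel":[0,0,-20],"twist":[0,0,0]},{"gripper":45,"travel":[0,0,-60],"twist":[0,0,0]},{"gripper":45,"travel":[0,0,-60],"twist":[0,0,0]},{"gripper":45,"travel":[0,0,-30],"twist":[0,0,0]},{"gripper":45,"travel":[0,0,0],"twist":[0,0,0]}]' 60
python3 go.py 576 20 125 182.9
```

```text
[[415.2 197.5]
 [371.8 312.6]
 [468.7 300.6]
 [483.1 402.4]
 [585.1 366.7]]
time: 37.05
ee_pos: [0.412, 0.2035, 0.0046]
tcp_rot: [179.9, -0.0, -177.7]
wrist_force: [0.3, -0.1, 0.3]
opening: 0.0803
grasp_force: 0.0
time: 37.55
ee_pos: [0.4121, 0.2036, 0.0053]
tcp_rot: [180.0, 0.0, -177.7]
wrist_force: [-2.5, -3.3, 9.3]
opening: 0.0513
grasp_force: 50.2
time: 38.17
ee_pos: [0.4126, 0.204, 0.1759]
tcp_rot: [179.9, 0.2, -177.6]
wrist_force: [0.3, -0.1, -3.0]
opening: 0.0503
grasp_force: 63.8
t 38.17 pos [412.6 204.  175.9] rot [ 1.7986e+02  1.5000e-01 -1.7764e+02] q [26. 24.] open 50.3 g 63.8 F [ 0.3 -0.1 -3. ]
twist [ 0.003  0.003 -0.009] then travel [-153.9 -192.1   50.9] dist 251
```

```bash
python3 -m crank '[{"gripper":45,"travel":[-19.2,-24,0],"twist":[0,0,-0.009]},{"gripper":45,"travel":[-19.2,-24,0],"twist":[0,0,0]},{"gripper":45,"travel":[-19.2,-24,0],"twist":[0,0,0]},{"gripper":45,"travel":[-19.2,-24,0],"twist":[0,0,0]},{"gripper":45,"travel":[-19.2,-24,0],"twist":[0,0,0]},{"gripper":45,"travel":[-19.2,-24,0],"twist":[0,0,0]},{"gripper":45,"travel":[-19.2,-24,0],"twist":[0,0,0]},{"gripper":45,"travel":[-19.2,-24,0],"twist":[0,0,0]},{"gripper":45,"travel":[0,0,20],"twist":[0,0,0]},{"gripper":45,"travel":[0,0,20],"twist":[0,0,0]},{"gripper":45,"travel":[0,0,0],"twist":[0,0,0]}]'
python3 go.py 576 20 109 182.9
```

```text
time: 39.55
ee_pos: [0.5727, 0.0192, 0.1298]
tcp_rot: [180.0, -0.4, -177.1]
wrist_force: [-0.9, -0.2, -2.5]
opening: 0.0509
grasp_force: 63.7
t 39.55 pos [572.7  19.2 129.8] rot [ 179.95   -0.39 -177.13] q [ 2. -1.] open 50.9 g 63.7 F [-0.9 -0.2 -2.5]
twist [ 0.001 -0.007 -0.001] then travel [-3.4  0.7 20.8] dist 21
```

```bash
python3 -m crank '[{"gripper":45,"travel":[-3.4,0.7,8],"twist":[0,-0.007,0]},{"gripper":45,"travel":[0,0,7],"twist":[0,0,0]},{"gripper":45,"travel":[0,0,4],"twist":[0,0,0]},{"gripper":45,"travel":[0,0,0],"twist":[0,0,0]}]'
python3 go.py 576 20 109 182.9
python3 -m crank '[{"gripper":45,"travel":[0,0,1.5],"twist":[0,0,0]},{"gripper":45,"travel":[0,0,0],"twist":[0,0,0]}]'
python3 -m crank '[{"gripper":45,"travel":[0,0,1.5],"twist":[0,0,0]},{"gripper":45,"travel":[0,0,0],"twist":[0,0,0]}]'
```

```text
time: 40.05
ee_pos: [0.5776, 0.0202, 0.1141]
tcp_rot: [180.0, 0.3, -177.1]
wrist_force: [-0.3, 0.6, -1.9]
opening: 0.0509
grasp_force: 63.7
t 40.05 pos [577.6  20.2 114.1] rot [ 179.96    0.31 -177.12] q [ 2. -1.] open 50.9 g 63.7 F [-0.3  0.6 -1.9]
twist [ 0.001  0.005 -0.   ] then travel [ 1.6 -0.1  5.1] dist 5
time: 40.3
ee_pos: [0.5778, 0.0202, 0.1129]
tcp_rot: [180.0, 0.3, -177.1]
wrist_force: [-0.1, 1.1, -2.5]
opening: 0.0511
grasp_force: 63.7
time: 40.55
ee_pos: [0.5777, 0.0202, 0.1112]
tcp_rot: [180.0, 0.3, -177.1]
wrist_force: [-0.2, -0.6, -3.4]
opening: 0.051
grasp_force: 63.7
```

```bash
python3 -m crank '[{"gripper":45,"travel":[1.6,0,1.5],"twist":[0,0.005,0]},{"gripper":45,"travel":[0,0,0],"twist":[0,0,0]}]'
python3 -m crank '[{"gripper":45,"travel":[0,0,1.5],"twist":[0,0,0]},{"gripper":45,"travel":[0,0,0],"twist":[0,0,0]}]'
python3 -m crank '[{"gripper":45,"travel":[0,0,1.5],"twist":[0,0,0]},{"gripper":45,"travel":[0,0,0],"twist":[0,0,0]},{"gripper":45,"travel":[0,0,0],"twist":[0,0,0]}]'
```

```text
time: 40.8
ee_pos: [0.576, 0.0201, 0.1096]
tcp_rot: [180.0, 0.0, -177.1]
wrist_force: [0.4, 0.1, -2.4]
opening: 0.0508
grasp_force: 63.7
time: 41.05
ee_pos: [0.5763, 0.0201, 0.1083]
tcp_rot: [180.0, 0.1, -177.1]
wrist_force: [-0.4, 0.2, -0.8]
opening: 0.0507
grasp_force: 63.8
time: 41.42
ee_pos: [0.5763, 0.0201, 0.1069]
tcp_rot: [180.0, 0.1, -177.1]
wrist_force: [0.3, -0.0, -0.8]
opening: 0.0509
grasp_force: 63.8
```

```bash
python3 -m crank '[{"gripper":54,"travel":[0,0,0],"twist":[0,0,0]},{"gripper":62,"travel":[0,0,0],"twist":[0,0,0]},{"gripper":75,"travel":[0,0,0],"twist":[0,0,0]},{"gripper":75,"travel":[0,0,-10],"twist":[0,0,0]},{"gripper":75,"travel":[0,0,-30],"twist":[0,0,0]},{"gripper":80,"travel":[0,0,-40],"twist":[0,0,0]},{"gripper":80,"travel":[22,30,0],"twist":[0,0,0]},{"gripper":80,"travel":[22,30,0],"twist":[0,0,0]},{"gripper":80,"travel":[22,30,0],"twist":[0,0,0]},{"gripper":80,"travel":[22,30,0],"twist":[0,0,0]},{"gripper":80,"travel":[22,30,0],"twist":[0,0,0]},{"gripper":80,"travel":[22,30,0],"twist":[0,0,0]}]'
python3 go.py 371 317 2 182.9
```

```text
time: 42.92
ee_pos: [0.4345, 0.194, 0.1877]
tcp_rot: [179.9, 0.1, -177.1]
wrist_force: [0.5, 0.4, -1.0]
opening: 0.0799
grasp_force: 0.0
t 42.92 pos [434.5 194.  187.7] rot [ 1.7994e+02  1.0000e-01 -1.7713e+02] q [24. 21.] open 79.9 g 0.0 F [ 0.5  0.4 -1. ]
twist [ 0.001  0.002 -0.   ] then travel [ 57.2 126.  185.7] dist 232
```

```bash
python3 -m crank '[{"gripper":80,"travel":[19,42,0],"twist":[0,0,0]},{"gripper":80,"travel":[19,42,30],"twist":[0,0,0]},{"gripper":80,"travel":[19,42,50],"twist":[0,0,0]},{"gripper":80,"travel":[0,0,50],"twist":[0,0,0]},{"gripper":80,"travel":[0,0,20],"twist":[0,0,0]},{"gripper":80,"travel":[0,0,0],"twist":[0,0,0]}]'
python3 go.py 371 317 4 182.9
cat > pan.py <<'E'
from h import *
import sys
z=float(sys.argv[1])
im=img("top"); g=cv2.cvtColor(im,cv2.COLOR_RGB2GRAY)
p=proj("top",[.576,.020,z])[0]
big=cv2.resize(g[int(p[1])-22:int(p[1])+22,int(p[0])-22:int(p[0])+22],None,fx=6,fy=6,interpolation=2)
c=cv2.HoughCircles(cv2.GaussianBlur(big,(0,0),2),cv2.HOUGH_GRADIENT,1.2,20,param1=60,param2=22,minRadius=50,maxRadius=100)
s=419*0+cam("top")[1]
for x,y,r in (c[0][:4] if c is not None else []):
    u=(x+.5)/6-.5+int(p[0])-22; v=(y+.5)/6-.5+int(p[1])-22
    print("circle",np.round((u,v),1),"r_mm",round(r/6/s*(1.246-z)*1000,1),"at",np.round(cast("top",(u,v),z)*1000,1))
E
python3 pan.py .1145
```

```text
time: 43.68
ee_pos: [0.3731, 0.3125, 0.0401]
tcp_rot: [-180.0, -0.1, -177.1]
wrist_force: [-0.7, 0.8, -0.2]
opening: 0.0801
grasp_force: 0.0
t 43.67 pos [373.1 312.5  40.1] rot [-1.7996e+02 -6.0000e-02 -1.7711e+02] q [40. 37.] open 80.1 g 0.0 F [-0.7  0.8 -0.2]
twist [-0.001 -0.001 -0.   ] then travel [ 1.9  4.6 36.1] dist 36
circle [251.1 174.9] r_mm 39.8 at [[574.3  21. ]]
circle [252.1 178.1] r_mm 29.2 at [[565.6  18.1]]
circle [248.9 172.3] r_mm 33.9 at [[581.2  27.2]]
circle [252.7 171.7] r_mm 30.4 at [[583.1  16.9]]
```

```bash
python3 - <<'E'
from h import *
im=img("top","top14"); g=cv2.cvtColor(im,cv2.COLOR_RGB2GRAY)
print(proj("top",[[.576,.020,.1145],[.576,.020,.0995]]))
print(g[157:194,234:270:1][::2])
E
python3 -m crank '[{"gripper":80,"travel":[1.9,4.6,15],"twist":[0,0,0]},{"gripper":80,"travel":[0,0,15],"twist":[0,0,0]},{"gripper":80,"travel":[0,0,6],"twist":[0,0,0]},{"gripper":80,"travel":[0,0,0],"twist":[0,0,0]}]'
python3 -m crank '[{"gripper":62,"travel":[0,0,0],"twist":[0,0,0]},{"gripper":45,"travel":[0,0,0],"twist":[0,0,0]},{"gripper":45,"travel":[0,0,0],"twist":[0,0,0]},{"gripper":45,"travel":[0,0,0],"twist":[0,0,0]}]' 50
python3 -m crank '[{"gripper":45,"travel":[0,0,-20],"twist":[0,0,0]},{"gripper":45,"travel":[0,0,-60],"twist":[0,0,0]},{"gripper":45,"travel":[0,0,-60],"twist":[0,0,0]},{"gripper":45,"travel":[0,0,-30],"twist":[0,0,0]},{"gripper":45,"travel":[0,0,0],"twist":[0,0,0]}]' 60
python3 go.py 576 20 170 182.9
```

```text
[[251.47506824 174.25443984]
 [251.37877441 174.84581221]]
[[ 49  49  49  49  50  50  48  49  47  51  50  50  49  50  47  44  46  47
   46  44  52  54  52  52  34  19  24  29  25  27  22  34  32  32  34  24]
 [ 47  47  46  44  45  42  59  63  64  47  40  42  41  39  39  46  43  45
   41  41  42  22  16  17  23  26  27  27  47  49  47  46  34  33  33  36]
 [ 50  37  40  41  42  40  39  37  37  37  36  32  90  91 141 153 152 150
  147 148 151 126  71  43  19  21  23  25  47  46  46  44  32  31  34  33]
 [ 51  47  43  41  40  51 106 111 111 127 148 134 129 128 127 127 128 125
  126 125 141 144 143 145 147 153  81  20  43  48  48  46  29  30  31  56]
 [ 51  45  43  41  39  49 100 146 149 130 126 126 128  88 100  60 113 123
  102 101 101  81 109 138 141 140 141 145 103  54  46  46  38  33  31  55]
 [ 49  47  42  40  37  91 124 129 128 128 113 135 129 125 125 127 126 125
  123 120 119 120  96 138 124 137 141 141 142 150  78  42  34  30  29  54]
 [ 53  35  41  39  56 140 132 125 133 122 121 125 127  90  79 117 126 129
  108  70  74 113 125 122 121 141 121 135 139 139 151  76  34  29  33  48
[... 1690 characters left out ...]
  82  83  80  63  57  56
   59  58  36  51  51  51  54  54  50  68  70  71  70  70  70  88  95  90]]
time: 44.28
ee_pos: [0.3714, 0.3172, 0.0042]
tcp_rot: [-180.0, -0.0, -177.1]
wrist_force: [0.1, -0.4, 0.7]
opening: 0.0801
grasp_force: 0.0
time: 44.78
ee_pos: [0.3721, 0.3175, 0.006]
tcp_rot: [179.9, 0.1, -177.1]
wrist_force: [-2.3, -3.7, 6.5]
opening: 0.0513
grasp_force: 50.8
time: 45.4
ee_pos: [0.3725, 0.3181, 0.1771]
tcp_rot: [179.8, 0.2, -177.1]
wrist_force: [-0.3, 0.2, -3.6]
opening: 0.0506
grasp_force: 63.8
t 45.4 pos [372.5 318.1 177.1] rot [ 179.81    0.23 -177.13] q [40. 38.] open 50.6 g 63.8 F [-0.3  0.2 -3.6]
twist [ 0.003  0.004 -0.   ] then travel [-188.2 -308.     7.1] dist 361
```

```bash
python3 -m crank '[{"gripper":45,"travel":[-18.9,-30.9,0],"twist":[0,0,0]},{"gripper":45,"travel":[-18.9,-30.9,0],"twist":[0,0,0]},{"gripper":45,"travel":[-18.9,-30.9,0],"twist":[0,0,0]},{"gripper":45,"travel":[-18.9,-30.9,0],"twist":[0,0,0]},{"gripper":45,"travel":[-18.9,-30.9,0],"twist":[0,0,0]},{"gripper":45,"travel":[-18.9,-30.9,0],"twist":[0,0,0]},{"gripper":45,"travel":[-18.9,-30.9,0],"twist":[0,0,0]},{"gripper":45,"travel":[-18.9,-30.9,0],"twist":[0,0,0]},{"gripper":45,"travel":[-18.9,-30.9,0],"twist":[0,0,0]},{"gripper":45,"travel":[-18.9,-30.9,0],"twist":[0,0,0]},{"gripper":45,"travel":[0,0,15],"twist":[0,0,0]},{"gripper":45,"travel":[0,0,15],"twist":[0,0,0]}]'
python3 -m crank '[{"gripper":45,"travel":[0,0,0],"twist":[0,0,0]},{"gripper":45,"travel":[0,0,0],"twist":[0,0,0]}]'
python3 go.py 576.5 19 122 182.9
```

```text
time: 46.9
ee_pos: [0.5749, 0.0184, 0.1421]
tcp_rot: [179.9, -0.1, -177.1]
wrist_force: [-0.1, -0.1, -3.7]
opening: 0.0508
grasp_force: 63.8
time: 47.15
ee_pos: [0.5755, 0.019, 0.1449]
tcp_rot: [180.0, 0.0, -177.1]
wrist_force: [0.6, 0.6, -2.2]
opening: 0.0509
grasp_force: 63.8
t 47.15 pos [575.5  19.  144.9] rot [ 1.7996e+02  4.0000e-02 -1.7706e+02] q [ 2. -1.] open 50.9 g 63.8 F [ 0.6  0.6 -2.2]
twist [0.001 0.001 0.001] then travel [-1.  -0.  22.9] dist 23
```

```bash
python3 -m crank '[{"gripper":45,"travel":[-1,0,10],"twist":[0,0,0]},{"gripper":45,"travel":[0,0,8],"twist":[0,0,0]},{"gripper":45,"travel":[0,0,4],"twist":[0,0,0]},{"gripper":45,"travel":[0,0,0],"twist":[0,0,0]},{"gripper":45,"travel":[0,0,0],"twist":[0,0,0]}]'
python3 -m crank '[{"gripper":45,"travel":[0,0,2],"twist":[0,0,0]},{"gripper":45,"travel":[0,0,0],"twist":[0,0,0]},{"gripper":45,"travel":[0,0,0],"twist":[0,0,0]}]'
python3 -m crank '[{"gripper":45,"travel":[0,0,1],"twist":[0,0,0]},{"gripper":45,"travel":[0,0,0],"twist":[0,0,0]},{"gripper":45,"travel":[0,0,0],"twist":[0,0,0]}]'
```

```text
time: 47.78
ee_pos: [0.577, 0.0183, 0.123]
tcp_rot: [180.0, 0.1, -177.1]
wrist_force: [0.8, -0.0, -2.6]
opening: 0.0504
grasp_force: 63.8
time: 48.15
ee_pos: [0.5769, 0.0183, 0.1209]
tcp_rot: [180.0, 0.0, -177.1]
wrist_force: [-1.0, -0.4, -2.2]
opening: 0.0508
grasp_force: 63.8
time: 48.52
ee_pos: [0.5769, 0.0183, 0.1199]
tcp_rot: [180.0, 0.1, -177.1]
wrist_force: [0.3, 0.6, -1.4]
opening: 0.0511
grasp_force: 63.8
```

```bash
python3 -m crank '[{"gripper":45,"travel":[0,0,1.2],"twist":[0,0,0]},{"gripper":45,"travel":[0,0,0],"twist":[0,0,0]},{"gripper":54,"travel":[0,0,0],"twist":[0,0,0]},{"gripper":62,"travel":[0,0,0],"twist":[0,0,0]},{"gripper":75,"travel":[0,0,0],"twist":[0,0,0]},{"gripper":75,"travel":[0,0,-10],"twist":[0,0,0]},{"gripper":75,"travel":[0,0,-30],"twist":[0,0,0]},{"gripper":80,"travel":[0,0,-35],"twist":[0,0,0]}]'
python3 -m crank '[{"gripper":80,"travel":[11.7,36.5,0],"twist":[0,0,0]},{"gripper":80,"travel":[11.7,36.5,0],"twist":[0,0,0]},{"gripper":80,"travel":[11.7,36.5,0],"twist":[0,0,0]},{"gripper":80,"travel":[11.7,36.5,0],"twist":[0,0,0]},{"gripper":80,"travel":[11.7,36.5,0],"twist":[0,0,0]},{"gripper":80,"travel":[11.7,36.5,0],"twist":[0,0,0]},{"gripper":80,"travel":[11.7,36.5,30],"twist":[0,0,0]},{"gripper":80,"travel":[11.7,36.5,50],"twist":[0,0,0]},{"gripper":80,"travel":[0,0,50],"twist":[0,0,0]},{"gripper":80,"travel":[0,0,20],"twist":[0,0,0]},{"gripper":80,"travel":[0,0,0],"twist":[0,0,0]}]'
python3 go.py 468.7 304.8 4 182.9
```

```text
time: 49.52
ee_pos: [0.5766, 0.0182, 0.1947]
tcp_rot: [180.0, 0.0, -177.1]
wrist_force: [1.6, -0.4, 0.1]
opening: 0.0802
grasp_force: 0.0
time: 50.9
ee_pos: [0.4681, 0.3047, 0.0432]
tcp_rot: [-180.0, -0.1, -177.1]
wrist_force: [0.9, -0.4, 1.3]
opening: 0.0801
grasp_force: 0.0
t 50.9 pos [468.1 304.7  43.2] rot [-1.7997e+02 -8.0000e-02 -1.7711e+02] q [33. 30.] open 80.1 g 0.0 F [ 0.9 -0.4  1.3]
twist [-0.001 -0.001 -0.   ] then travel [-0.6  0.1 39.2] dist 39
```

```bash
python3 -m crank '[{"gripper":80,"travel":[0,0,15],"twist":[0,0,0]},{"gripper":80,"travel":[0,0,15],"twist":[0,0,0]},{"gripper":80,"travel":[0,0,9],"twist":[0,0,0]},{"gripper":80,"travel":[0,0,0],"twist":[0,0,0]}]'
python3 -m crank '[{"gripper":62,"travel":[0,0,0],"twist":[0,0,0]},{"gripper":45,"travel":[0,0,0],"twist":[0,0,0]},{"gripper":45,"travel":[0,0,0],"twist":[0,0,0]},{"gripper":45,"travel":[0,0,0],"twist":[0,0,0]}]' 50
python3 go.py 468.7 304.8 4 182.9
python3 -m crank '[{"gripper":45,"travel":[0,0,-20],"twist":[0,0,0]},{"gripper":45,"travel":[0,0,-60],"twist":[0,0,0]},{"gripper":45,"travel":[0,0,-60],"twist":[0,0,0]},{"gripper":45,"travel":[0,0,-40],"twist":[0,0,0]},{"gripper":45,"travel":[0,0,0],"twist":[0,0,0]}]' 60
python3 -m crank '[{"gripper":45,"travel":[-10.4,-32.4,0],"twist":[0,0,0]},{"gripper":45,"travel":[-10.4,-32.4,0],"twist":[0,0,0]},{"gripper":45,"travel":[-10.4,-32.4,0],"twist":[0,0,0]},{"gripper":45,"travel":[-10.4,-32.4,0],"twist":[0,0,0]},{"gripper":45,"travel":[-10.4,-32.4,0],"twist":[0,0,0]},{"gripper":45,"travel":[-10.4,-32.4,0],"twist":[0,0,0]},{"gripper":45,"travel":[-10.4,-32.4,0],"twist":[0,0,0]},{"gripper":45,"travel":[-10.4,-32.4,0],"twist":[0,0,0]},{"gripper":45,"travel":[-10.4,-32.4,0],"twist":[0,0,0]},{"gripper":45,"travel":[0,0,0],"twist":[0,0,0]},{"gripper":45,"travel":[0,0,0],"twist":[0,0,0]}]'
python3 go.py 576.5 19 136 182.9
```

```text
time: 51.4
ee_pos: [0.4686, 0.3047, 0.0043]
tcp_rot: [-180.0, -0.0, -177.1]
wrist_force: [0.9, -0.3, 0.1]
opening: 0.0801
grasp_force: 0.0
time: 51.9
ee_pos: [0.4694, 0.3051, 0.0064]
tcp_rot: [179.9, 0.1, -177.1]
wrist_force: [-1.9, -2.6, 5.0]
opening: 0.0511
grasp_force: 50.9
t 51.9 pos [469.4 305.1   6.4] rot [ 1.7994e+02  1.2000e-01 -1.7713e+02] q [33. 30.] open 51.1 g 50.9 F [-1.9 -2.6  5. ]
twist [ 0.001  0.002 -0.001] then travel [ 0.7 -0.3  2.4] dist 3
time: 52.52
ee_pos: [0.47, 0.3057, 0.1889]
tcp_rot: [179.8, 0.3, -177.1]
wrist_force: [-0.0, -0.5, -3.3]
opening: 0.0507
grasp_force: 63.7
time: 53.9
ee_pos: [0.5764, 0.0186, 0.1838]
tcp_rot: [179.9, -0.1, -177.1]
wrist_force: [0.8, 0.4, -2.1]
opening: 0.0511
grasp_force: 63.6
t 53.9 pos [576.4  18.6 183.8] rot [ 1.7994e+02 -6.0000e-02 -1.7714e+02] q [ 2. -1.] open 51.1 g 63.6 F [ 0.8  0.4 -2.1]
twist [ 0.001 -0.001 -0.001] then travel [-0.1  0.4 47.8] dist 48
```

```bash
python3 -m crank '[{"gripper":45,"travel":[0,0,18],"twist":[0,0,0]},{"gripper":45,"travel":[0,0,15],"twist":[0,0,0]},{"gripper":45,"travel":[0,0,9],"twist":[0,0,0]},{"gripper":45,"travel":[0,0,4],"twist":[0,0,0]},{"gripper":45,"travel":[0,0,0],"twist":[0,0,0]},{"gripper":45,"travel":[0,0,0],"twist":[0,0,0]}]'
python3 -m crank '[{"gripper":45,"travel":[0,0,2],"twist":[0,0,0]},{"gripper":45,"travel":[0,0,0],"twist":[0,0,0]},{"gripper":45,"travel":[0,0,0],"twist":[0,0,0]}]'
python3 -m crank '[{"gripper":45,"travel":[0,0,1.5],"twist":[0,0,0]},{"gripper":45,"travel":[0,0,0],"twist":[0,0,0]},{"gripper":45,"travel":[0,0,0],"twist":[0,0,0]}]'
```

```text
time: 54.65
ee_pos: [0.5772, 0.0184, 0.1396]
tcp_rot: [180.0, 0.1, -177.1]
wrist_force: [-0.6, 0.2, -1.8]
opening: 0.0503
grasp_force: 63.6
time: 55.02
ee_pos: [0.577, 0.0184, 0.1371]
tcp_rot: [180.0, 0.0, -177.1]
wrist_force: [0.4, 0.0, -2.5]
opening: 0.0506
grasp_force: 63.6
time: 55.4
ee_pos: [0.577, 0.0184, 0.1355]
tcp_rot: [180.0, 0.0, -177.1]
wrist_force: [-0.1, 0.9, -2.1]
opening: 0.0505
grasp_force: 63.6
```

```bash
python3 -m crank '[{"gripper":45,"travel":[0,0,1.2],"twist":[0,0,0]},{"gripper":45,"travel":[0,0,0],"twist":[0,0,0]},{"gripper":45,"travel":[0,0,0],"twist":[0,0,0]}]'
python3 -m crank '[{"gripper":45,"travel":[0,0,1],"twist":[0,0,0]},{"gripper":45,"travel":[0,0,0],"twist":[0,0,0]},{"gripper":45,"travel":[0,0,0],"twist":[0,0,0]}]'
```

```text
time: 55.78
ee_pos: [0.5771, 0.0184, 0.1346]
tcp_rot: [180.0, 0.1, -177.1]
wrist_force: [0.2, -0.1, 1.1]
opening: 0.0501
grasp_force: 64.0
time: 56.15
ee_pos: [0.5772, 0.0184, 0.1345]
tcp_rot: [180.0, 0.1, -177.1]
wrist_force: [-2.5, 0.0, 6.6]
opening: 0.0508
grasp_force: 64.7
```

```bash
python3 -m crank '[{"gripper":45,"travel":[0,0,-0.8],"twist":[0,0,0]},{"gripper":45,"travel":[0,0,0],"twist":[0,0,0]},{"gripper":54,"travel":[0,0,0],"twist":[0,0,0]},{"gripper":62,"travel":[0,0,0],"twist":[0,0,0]},{"gripper":75,"travel":[0,0,0],"twist":[0,0,0]},{"gripper":75,"travel":[0,0,-10],"twist":[0,0,0]},{"gripper":75,"travel":[0,0,-30],"twist":[0,0,0]},{"gripper":80,"travel":[0,0,-30],"twist":[0,0,0]}]'
python3 -m crank '[{"gripper":80,"travel":[7.5,39.3,0],"twist":[0,0,0]},{"gripper":80,"travel":[7.5,39.3,0],"twist":[0,0,0]},{"gripper":80,"travel":[7.5,39.3,0],"twist":[0,0,0]},{"gripper":80,"travel":[7.5,39.3,0],"twist":[0,0,0]},{"gripper":80,"travel":[7.5,39.3,0],"twist":[0,0,0]},{"gripper":80,"travel":[7.5,39.3,0],"twist":[0,0,0]},{"gripper":80,"travel":[7.5,39.3,0],"twist":[0,0,0]},{"gripper":80,"travel":[7.5,39.3,0],"twist":[0,0,0]},{"gripper":80,"travel":[7.5,39.3,0],"twist":[0,0,0]},{"gripper":80,"travel":[7.5,39.3,30],"twist":[0,0,0]},{"gripper":80,"travel":[0,0,50],"twist":[0,0,0]},{"gripper":80,"travel":[0,0,50],"twist":[0,0,0]}]'
python3 -m crank '[{"gripper":80,"travel":[0,0,30],"twist":[0,0,0]},{"gripper":80,"travel":[0,0,0],"twist":[0,0,0]},{"gripper":80,"travel":[0,0,0],"twist":[0,0,0]}]'
python3 go.py 482.4 407 4 182.9
python3 - <<'E'
from h import *
im=img("top","top15"); g=cv2.cvtColor(im,cv2.COLOR_RGB2GRAY)
print(proj("top",[[.576,.020,.143],[.576,.020,.098]]))
print(g[154:194,234:270:1][::3])
E
```

```text
time: 57.15
ee_pos: [0.5768, 0.0184, 0.2056]
tcp_rot: [180.0, 0.1, -177.1]
wrist_force: [-0.5, 0.4, 0.8]
opening: 0.08
grasp_force: 0.0
time: 58.65
ee_pos: [0.4823, 0.4081, 0.0737]
tcp_rot: [179.9, 0.1, -177.1]
wrist_force: [0.4, -0.3, -0.1]
opening: 0.08
grasp_force: 0.0
time: 59.02
ee_pos: [0.4832, 0.4078, 0.0464]
tcp_rot: [179.9, 0.1, -177.1]
wrist_force: [-0.2, 0.6, 0.3]
opening: 0.08
grasp_force: 0.0
t 59.02 pos [483.2 407.8  46.4] rot [ 1.7988e+02  1.5000e-01 -1.7713e+02] q [40. 37.] open 80.0 g 0.0 F [-0.2  0.6  0.3]
twist [ 0.002  0.003 -0.   ] then travel [ 0.8 -0.8 42.4] dist 42
[[251.66517062 173.08695802]
 [251.36928211 174.90410756]]
[[ 48  50  51  51  48  49  49  49  50  51  53  50  50  50  47  48  45  46
   45  49  50  53  51  38  33  32  36  34  36  33  33  32  33  32  26  22]
 [ 48  49  48  49  51  49  48  50  50  50  53  51  49  50  47  47  47  48
   46  43  54  52  49  52  34  28  23  24  25  25  23  34  32  34  31  27]
 [ 50  37  41  41  41  40  40  38  40  40  40  43  38  34  33  41  60  61
   62  34  12  14  16  15  20  27  27  25  48  47  48  48  31  30  32  31
[... 941 characters left out ...]
  88 122 130 128 129 127 127
  128 128 124 123 124  98  65  52  78  81  83  84  70  30  32  49  66  75]
 [ 49  48  48  50  47  43  97 141 147 145 148  88  50  32  50  56  61  65
   67  71  62  63  62  80  84  84  86  86  70  29  27  26  25  32  32  34]
 [ 55  51  48  47  47  46  63  46  77 108  85 137 149 150 151 152 101  84
   85  85  86  86  88  87  84  67  37  26  26  30  24  27  28  32  32  32]
 [ 56  57  54  52  49  49  49  31  35  70  87  80  77  83  81  49  29  27
   31  31  33  52  52  55  52  57  36  31  33  35  33  28  27  24  29  30]
 [ 29  28  41  44  39  39  36  26  22  66  92  94  82  84  81  65  55  57
   58  58  37  50  51  52  54  56  48  69  67  71  72  72  70  89  95  92]]
```

```bash
python3 -m crank '[{"gripper":80,"travel":[0.8,-0.8,18],"twist":[0,0,0]},{"gripper":80,"travel":[0,0,15],"twist":[0,0,0]},{"gripper":80,"travel":[0,0,9],"twist":[0,0,0]},{"gripper":80,"travel":[0,0,0],"twist":[0,0,0]}]'
python3 -m crank '[{"gripper":62,"travel":[0,0,0],"twist":[0,0,0]},{"gripper":45,"travel":[0,0,0],"twist":[0,0,0]},{"gripper":45,"travel":[0,0,0],"twist":[0,0,0]},{"gripper":45,"travel":[0,0,0],"twist":[0,0,0]}]' 50
python3 -m crank '[{"gripper":45,"travel":[0,0,-20],"twist":[0,0,0]},{"gripper":45,"travel":[0,0,-60],"twist":[0,0,0]},{"gripper":45,"travel":[0,0,-60],"twist":[0,0,0]},{"gripper":45,"travel":[0,0,-50],"twist":[0,0,0]},{"gripper":45,"travel":[0,0,0],"twist":[0,0,0]}]' 60
python3 go.py 577 18 200 182.9
python3 -m crank '[{"gripper":45,"travel":[-6.8,-35.7,0],"twist":[0,0,0]},{"gripper":45,"travel":[-6.8,-35.7,0],"twist":[0,0,0]},{"gripper":45,"travel":[-6.8,-35.7,0],"twist":[0,0,0]},{"gripper":45,"travel":[-6.8,-35.7,0],"twist":[0,0,0]},{"gripper":45,"travel":[-6.8,-35.7,0],"twist":[0,0,0]},{"gripper":45,"travel":[-6.8,-35.7,0],"twist":[0,0,0]},{"gripper":45,"travel":[-6.8,-35.7,0],"twist":[0,0,0]},{"gripper":45,"travel":[-6.8,-35.7,0],"twist":[0,0,0]},{"gripper":45,"travel":[-6.8,-35.7,0],"twist":[0,0,0]},{"gripper":45,"travel":[-6.8,-35.7,0],"twist":[0,0,0]},{"gripper":45,"travel":[-6.8,-35.7,0],"twist":[0,0,0]},{"gripper":45,"travel":[0,0,0],"twist":[0,0,0]}]'
python3 -m crank '[{"gripper":45,"travel":[0,0,0],"twist":[0,0,0]},{"gripper":45,"travel":[0,0,0],"twist":[0,0,0]}]'
python3 go.py 577 18 150 182.9
```

```text
time: 59.58
ee_pos: [0.4811, 0.4059, 0.0011]
tcp_rot: [-180.0, -0.0, -177.1]
wrist_force: [-0.4, -0.5, 0.3]
opening: 0.0798
grasp_force: 0.0
time: 60.08
ee_pos: [0.4822, 0.4067, 0.0035]
tcp_rot: [179.9, 0.1, -177.1]
wrist_force: [0.2, -1.0, 5.8]
opening: 0.0514
grasp_force: 52.4
time: 60.7
ee_pos: [0.4827, 0.4074, 0.1984]
tcp_rot: [179.7, 0.4, -177.1]
wrist_force: [0.8, -0.1, -3.2]
opening: 0.0514
grasp_force: 63.9
t 60.7 pos [482.7 407.4 198.4] rot [ 179.66    0.42 -177.12] q [40. 37.] open 51.4 g 63.9 F [ 0.8 -0.1 -3.2]
twist [ 0.006  0.007 -0.   ] then travel [ -74.5 -393.6   -1.6] dist 401
time: 62.2
ee_pos: [0.5758, 0.0158, 0.1911]
tcp_rot: [180.0, -0.1, -177.3]
wrist_force: [-0.2, 0.5, -2.7]
opening: 0.051
grasp_force: 63.8
time: 62.45
ee_pos: [0.5757, 0.0187, 0.192]
tcp_rot: [179.9, 0.0, -177.1]
wrist_force: [-0.1, -0.4, -1.7]
opening: 0.0513
grasp_force: 63.8
t 62.45 pos [575.7  18.7 192. ] rot [ 1.7995e+02  2.0000e-02 -1.7706e+02] q [ 2. -1.] open 51.3 g 63.8 F [-0.1 -0.4 -1.7]
twist [0.001 0.    0.001] then travel [-1.3 -0.8 42. ] dist 42
```

```bash
python3 -m crank '[{"gripper":45,"travel":[-1.3,-0.8,18],"twist":[0,0,0]},{"gripper":45,"travel":[0,0,14],"twist":[0,0,0]},{"gripper":45,"travel":[0,0,8],"twist":[0,0,0]},{"gripper":45,"travel":[0,0,2],"twist":[0,0,0]},{"gripper":45,"travel":[0,0,0],"twist":[0,0,0]},{"gripper":45,"travel":[0,0,0],"twist":[0,0,0]}]'
python3 -m crank '[{"gripper":45,"travel":[0,0,1.5],"twist":[0,0,0]},{"gripper":45,"travel":[0,0,0],"twist":[0,0,0]},{"gripper":45,"travel":[0,0,0],"twist":[0,0,0]}]'
python3 -m crank '[{"gripper":45,"travel":[0,0,1],"twist":[0,0,0]},{"gripper":45,"travel":[0,0,0],"twist":[0,0,0]},{"gripper":45,"travel":[0,0,0],"twist":[0,0,0]}]'
```

```text
time: 63.2
ee_pos: [0.5776, 0.0171, 0.1507]
tcp_rot: [180.0, 0.1, -177.1]
wrist_force: [-0.9, 0.8, -2.7]
opening: 0.0507
grasp_force: 63.8
time: 63.58
ee_pos: [0.5773, 0.0171, 0.1487]
tcp_rot: [180.0, 0.0, -177.1]
wrist_force: [-0.2, 0.7, -2.6]
opening: 0.0514
grasp_force: 63.8
time: 63.95
ee_pos: [0.5773, 0.0171, 0.1477]
tcp_rot: [180.0, 0.0, -177.1]
wrist_force: [-0.4, 0.2, -2.4]
opening: 0.0513
grasp_force: 63.8
```

```bash
python3 -m crank '[{"gripper":45,"travel":[0,0,1.2],"twist":[0,0,0]},{"gripper":45,"travel":[0,0,0],"twist":[0,0,0]},{"gripper":45,"travel":[0,0,0],"twist":[0,0,0]}]'
python3 - <<'E'
from h import *
im=cv2.imread("pics/top0.png"); g=cv2.cvtColor(im,cv2.COLOR_BGR2GRAY)
print(g[160:188:2,118:148])
print(cast("top",[(132,172),(152,126)],.015), cast("scene",[(334,290)],.09))
E
```

```text
time: 64.32
ee_pos: [0.5775, 0.0172, 0.1466]
tcp_rot: [180.0, 0.1, -177.1]
wrist_force: [1.0, -0.6, -0.5]
opening: 0.0514
grasp_force: 64.1
[[143 145 147 151 140 142 142 146 150 149 150 150 132 126 143 149 144 148
  147 144 146 137 143 143 146 147 149 149 149 148]
 [142 141 144 147 139 148 147 129 127 128 130 131 131 125 126 126 129 131
  146 142 144 139 147 146 148 141 147 148 144 143]
 [145 148 148 149 143 131 130 128 123 119 117 116 117 116 115 117 117 100
  120 126 145 145 144 146 144 142 146 149 148 143]
 [125 142 148 150 126 123 120 122 124  90  78  76  77  76  59  89 114 116
  121  88  97 132 143 146 149 144 145 146 147 145]
 [129 130 127 128 120 121 123  88 110 117 118 117 118 117 116 117 102  81
  112 118  78  50  69 140 150 146 142 141 139 141]
 [129 125 124 123 120 122  88 112 119 120 118 116 119 116 117 115 114 118
   88 113 128  63  46  73  72 134 146 147 146 142]
 [128 128 126 112 105  89  85 102 117 121 121 120 119 120 118 119 119 121
   87 113 123  70  42  75  78 137 145 145 144 143]
 [125 128 129 118 106 104  74 100 106 103 103 104 102 116 118 119 120 106
   98 116 1
[... 167 characters left out ...]
130 129 130 127 130 119 105 103 103  88  67  66  49  61  66  98 106 105
   93  46  33  59  62  59  53 116 126 124 122 123]
 [132 130 131 123 128 132 132 119 107 106 106 107 107 109 107  81  57  33
   39  58  62  63  58 122 130 125 125 124 125 123]
 [126 127 128 121 129 130 128 125 127 127 128 134  80  59  61  64  62  61
   61  61  54  56 116 124 126 124 121 119 120 119]
 [126 127 127 121 123 122 122 123 120 117 117 122 127 127 127 131 108 117
  123 121 116 121 121 121 122 123 118 114 116 119]
 [130 130 128 120 125 130 131 129 128 128 128 128 127 125 124 129 130 124
  122 125 122 125 122 120 124 127 124 126 130 128]]
[[0.58362866 0.36890059]
 [0.7222344  0.31682661]] [[0.71570328 0.30169956]]
```

```bash
python3 -m crank '[{"gripper":45,"travel":[0,0,0.3],"twist":[0,0,0]},{"gripper":45,"travel":[0,0,0],"twist":[0,0,0]},{"gripper":54,"travel":[0,0,0],"twist":[0,0,0]},{"gripper":62,"travel":[0,0,0],"twist":[0,0,0]},{"gripper":75,"travel":[0,0,0],"twist":[0,0,0]},{"gripper":75,"travel":[0,0,-10],"twist":[0,0,0]},{"gripper":75,"travel":[0,0,-30],"twist":[0,0,0]},{"gripper":80,"travel":[0,0,-30],"twist":[0,0,0]}]'
python3 -m crank '[{"gripper":80,"travel":[-2.5,39.4,0],"twist":[0,0,0]},{"gripper":80,"travel":[-2.5,39.4,0],"twist":[0,0,0]},{"gripper":80,"travel":[-2.5,39.4,0],"twist":[0,0,0]},{"gripper":80,"travel":[-2.5,39.4,0],"twist":[0,0,0]},{"gripper":80,"travel":[-2.5,39.4,0],"twist":[0,0,0]},{"gripper":80,"travel":[-2.5,39.4,0],"twist":[0,0,0]},{"gripper":80,"travel":[-2.5,39.4,0],"twist":[0,0,0]},{"gripper":80,"travel":[-2.5,39.4,0],"twist":[0,0,0]},{"gripper":80,"travel":[-2.5,39.4,0],"twist":[0,0,0]},{"gripper":80,"travel":[0,0,50],"twist":[0,0,0]},{"gripper":80,"travel":[0,0,50],"twist":[0,0,0]},{"gripper":80,"travel":[0,0,45],"twist":[0,0,0]}]'
python3 -m crank '[{"gripper":80,"travel":[0,0,0],"twist":[0,0,0]},{"gripper":80,"travel":[0,0,0],"twist":[0,0,0]}]'
python3 go.py 582.5 373 4 182.9
python3 - <<'E'
from h import *
im=img("scene","scene16"); g=cv2.cvtColor(im,cv2.COLOR_RGB2GRAY)
a=cv2.resize(im[120:290,230:430],None,fx=3.5,fy=3.5,interpolation=2); cv2.imwrite("pics/v16.png",a[...,::-1])
E
```

```text
time: 65.32
ee_pos: [0.5772, 0.0171, 0.2176]
tcp_rot: [180.0, 0.1, -177.1]
wrist_force: [-0.1, -0.1, -0.6]
opening: 0.0798
grasp_force: 0.0
time: 66.82
ee_pos: [0.5819, 0.3726, 0.0702]
tcp_rot: [180.0, 0.0, -177.1]
wrist_force: [0.5, -0.9, 0.4]
opening: 0.08
grasp_force: 0.0
time: 67.08
ee_pos: [0.5829, 0.373, 0.074]
tcp_rot: [179.9, 0.2, -177.1]
wrist_force: [-1.1, 0.2, 0.3]
opening: 0.08
grasp_force: 0.0
t 67.08 pos [582.9 373.   74. ] rot [ 1.7989e+02  1.7000e-01 -1.7713e+02] q [33. 30.] open 80.0 g 0.0 F [-1.1  0.2  0.3]
twist [ 0.002  0.003 -0.   ] then travel [ 0.4  0.1 70. ] dist 70
```

```bash
python3 -m crank '[{"gripper":80,"travel":[0,0,25],"twist":[0,0,0]},{"gripper":80,"travel":[0,0,20],"twist":[0,0,0]},{"gripper":80,"travel":[0,0,15],"twist":[0,0,0]},{"gripper":80,"travel":[0,0,9],"twist":[0,0,0]},{"gripper":80,"travel":[0,0,0],"twist":[0,0,0]}]'
python3 -m crank '[{"gripper":62,"travel":[0,0,0],"twist":[0,0,0]},{"gripper":45,"travel":[0,0,0],"twist":[0,0,0]},{"gripper":45,"travel":[0,0,0],"twist":[0,0,0]},{"gripper":45,"travel":[0,0,0],"twist":[0,0,0]}]' 50
python3 -m crank '[{"gripper":45,"travel":[0,0,-20],"twist":[0,0,0]},{"gripper":45,"travel":[0,0,-60],"twist":[0,0,0]},{"gripper":45,"travel":[0,0,-60],"twist":[0,0,0]},{"gripper":45,"travel":[0,0,-60],"twist":[0,0,0]},{"gripper":45,"travel":[0,0,0],"twist":[0,0,0]}]' 60
python3 go.py 577 18 205 182.9
```

```text
time: 67.75
ee_pos: [0.5819, 0.3724, 0.0019]
tcp_rot: [180.0, -0.0, -177.1]
wrist_force: [0.5, -0.9, 0.5]
opening: 0.0801
grasp_force: 0.0
time: 68.25
ee_pos: [0.5827, 0.3729, 0.0039]
tcp_rot: [179.9, 0.1, -177.1]
wrist_force: [-0.7, -1.1, 5.3]
opening: 0.0516
grasp_force: 52.6
time: 68.88
ee_pos: [0.5833, 0.3733, 0.2099]
tcp_rot: [179.7, 0.5, -177.1]
wrist_force: [1.0, -0.0, -2.4]
opening: 0.0511
grasp_force: 63.7
t 68.88 pos [583.3 373.3 209.9] rot [ 179.67    0.54 -177.12] q [33. 30.] open 51.1 g 63.7 F [ 1.  -0.  -2.4]
twist [ 0.006  0.009 -0.   ] then travel [  24.3 -354.5    4.9] dist 355
```

```bash
python3 -m crank '[{"gripper":45,"travel":[2.4,-35.4,0],"twist":[0,0,0]},{"gripper":45,"travel":[2.4,-35.4,0],"twist":[0,0,0]},{"gripper":45,"travel":[2.4,-35.4,0],"twist":[0,0,0]},{"gripper":45,"travel":[2.4,-35.4,0],"twist":[0,0,0]},{"gripper":45,"travel":[2.4,-35.4,0],"twist":[0,0,0]},{"gripper":45,"travel":[2.4,-35.4,0],"twist":[0,0,0]},{"gripper":45,"travel":[2.4,-35.4,0],"twist":[0,0,0]},{"gripper":45,"travel":[2.4,-35.4,0],"twist":[0,0,0]},{"gripper":45,"travel":[2.4,-35.4,0],"twist":[0,0,0]},{"gripper":45,"travel":[2.4,-35.4,0],"twist":[0,0,0]},{"gripper":45,"travel":[0,0,0],"twist":[0,0,0]},{"gripper":45,"travel":[0,0,0],"twist":[0,0,0]}]'
python3 -m crank '[{"gripper":45,"travel":[0,0,0],"twist":[0,0,0]},{"gripper":45,"travel":[0,0,0],"twist":[0,0,0]}]'
python3 go.py 577 18 166 182.9
```

```text
time: 70.38
ee_pos: [0.5755, 0.0178, 0.2016]
tcp_rot: [179.9, -0.0, -177.1]
wrist_force: [0.1, 0.2, -2.9]
opening: 0.0509
grasp_force: 63.6
time: 70.62
ee_pos: [0.5758, 0.0184, 0.202]
tcp_rot: [180.0, 0.0, -177.1]
wrist_force: [0.1, 0.4, -2.6]
opening: 0.0509
grasp_force: 63.7
t 70.62 pos [575.8  18.4 202. ] rot [ 1.7996e+02  3.0000e-02 -1.7706e+02] q [ 2. -1.] open 50.9 g 63.7 F [ 0.1  0.4 -2.6]
twist [0.001 0.001 0.001] then travel [-1.2 -0.5 36. ] dist 36
```

```bash
python3 -m crank '[{"gripper":45,"travel":[-1.2,-0.5,15],"twist":[0,0,0]},{"gripper":45,"travel":[0,0,12],"twist":[0,0,0]},{"gripper":45,"travel":[0,0,7],"twist":[0,0,0]},{"gripper":45,"travel":[0,0,3],"twist":[0,0,0]},{"gripper":45,"travel":[0,0,0],"twist":[0,0,0]},{"gripper":45,"travel":[0,0,0],"twist":[0,0,0]}]'
python3 -m crank '[{"gripper":45,"travel":[0,0,1.5],"twist":[0,0,0]},{"gripper":45,"travel":[0,0,0],"twist":[0,0,0]},{"gripper":45,"travel":[0,0,0],"twist":[0,0,0]}]'
python3 -m crank '[{"gripper":45,"travel":[0,0,1],"twist":[0,0,0]},{"gripper":45,"travel":[0,0,0],"twist":[0,0,0]},{"gripper":45,"travel":[0,0,0],"twist":[0,0,0]}]'
```

```text
time: 71.38
ee_pos: [0.5772, 0.0172, 0.1656]
tcp_rot: [180.0, 0.1, -177.1]
wrist_force: [-0.1, 1.0, -2.9]
opening: 0.051
grasp_force: 63.7
time: 71.75
ee_pos: [0.577, 0.0172, 0.1637]
tcp_rot: [180.0, 0.0, -177.1]
wrist_force: [-0.0, 0.3, -2.5]
opening: 0.051
grasp_force: 63.7
time: 72.12
ee_pos: [0.577, 0.0172, 0.1626]
tcp_rot: [180.0, 0.0, -177.1]
wrist_force: [0.0, -0.3, -2.8]
opening: 0.0507
grasp_force: 63.6
```

```bash
python3 -m crank '[{"gripper":45,"travel":[0,0,1],"twist":[0,0,0]},{"gripper":45,"travel":[0,0,0],"twist":[0,0,0]},{"gripper":45,"travel":[0,0,0],"twist":[0,0,0]}]'
python3 -m crank '[{"gripper":45,"travel":[0,0,0.2],"twist":[0,0,0]},{"gripper":54,"travel":[0,0,0],"twist":[0,0,0]},{"gripper":62,"travel":[0,0,0],"twist":[0,0,0]},{"gripper":75,"travel":[0,0,0],"twist":[0,0,0]},{"gripper":75,"travel":[0,0,-10],"twist":[0,0,0]},{"gripper":75,"travel":[0,0,-30],"twist":[0,0,0]},{"gripper":80,"travel":[0,0,-30],"twist":[0,0,0]},{"gripper":80,"travel":[10,50,0],"twist":[0,0,0]},{"gripper":80,"travel":[10,50,0],"twist":[0,0,0]},{"gripper":80,"travel":[10,50,0],"twist":[0,0,0]},{"gripper":80,"travel":[10,50,0],"twist":[0,0,0]},{"gripper":80,"travel":[30,50,0],"twist":[0,0,0]}]'
python3 -m crank '[{"gripper":80,"travel":[40,50,0],"twist":[0,0,0]},{"gripper":80,"travel":[40,0,0],"twist":[0,0,0]},{"gripper":80,"travel":[0,0,0],"twist":[0,0,0]},{"gripper":80,"travel":[0,0,0],"twist":[0,0,0]},{"gripper":80,"travel":[0,0,0],"twist":[0,0,0]}]'
python3 - <<'E'
from h import *
t=img("top","top17");s=img("scene","scene17")
print("pan, disc tops proj top",np.round(proj("top",[[.576,.020,.098],[.576,.020,.173]]),1),"scene",np.round(proj("scene",[[.576,.020,.098],[.576,.020,.173]]),1))
g=cv2.cvtColor(t,cv2.COLOR_RGB2GRAY); print(g[158:186:2,236:268])
a=cv2.resize(s[120:250,195:325],None,fx=3,fy=3,interpolation=2);b=cv2.resize(t[110:240,195:325],None,fx=3,fy=3,interpolation=2)
cv2.imwrite("pics/v17.png",np.hstack([a,b])[...,::-1])
E
```

```text
time: 72.5
ee_pos: [0.5771, 0.0172, 0.1619]
tcp_rot: [180.0, 0.1, -177.1]
wrist_force: [0.2, -0.3, 0.6]
opening: 0.051
grasp_force: 64.1
time: 74.0
ee_pos: [0.4943, 0.2649, 0.2318]
tcp_rot: [180.0, 0.1, -177.2]
wrist_force: [1.1, 1.2, -0.6]
opening: 0.0799
grasp_force: 0.0
time: 74.62
ee_pos: [0.4139, 0.3079, 0.2316]
tcp_rot: [180.0, 0.1, -177.2]
wrist_force: [0.1, -0.6, 0.4]
opening: 0.08
grasp_force: 0.0
pan, disc tops proj top [[251.4 174.9]
 [251.9 171.8]] scene [[259.8 188.2]
 [260.1 172.5]]
[[ 48  49  50  50  48  49  50  51  51  49  51  50  47  48  47  45  45  43
   38  41  41  41  24  22  22  21  26  20  16  21  32  33]
 [ 41  41  42  38  37  38  40  38  40  39  36  34  33  41  61  63  62  33
   16  13  13  19  21  25  25  23  46  50  47  45  32  34]
 [ 43  41  40  37  52  56  55  53  93  88  77 120 125 121 122 121 120 122
  121 126 136 116 117  55  22  21  45  49  47  45  26  28]
 [ 43  42  40  52 103 109 129 131 139 126 126 127 129  93  65  58  58  77
   62  92 117 121 121 125 149 101  51  44  42  47  29  33]
 [ 39  40  40  49 118 131 129 129 126 126 111  84 116 123 123 122 
[... 564 characters left out ...]
7 123 130  92  77  80  81  56  29]
 [ 48  96 140 147 126  73 118  96 119 125 125  92 114 122 122 121 122 124
  129 128  92  77 115 124 125  77  76  82  81  86  40  21]
 [ 47  34 135 146 147 139 109 103  87 122 129 126 125 107  85  63  59  78
   82 121 127 127 128  92  60  50  78  85  84  72  34  29]
 [ 63  47  89 140 146 148 103  49  55  93  86  86 121 130 131 131 129 130
  128 131  99  86  78  58  64  81  83  83  87  41  15  29]
 [ 62  52  44  86 142 150 149 119  87  85  67  51  71  69  64  60  59  69
   72  64  42  63  47  77  83  83  82  87  78  77  77  76]
 [ 47  48  46  41  96 139 145 146 148  87  50  35  53  56  63  69  69  74
   64  63  65  81  85  82  83  86  70  29  28  24  26  30]]
```

View pics/v17.png

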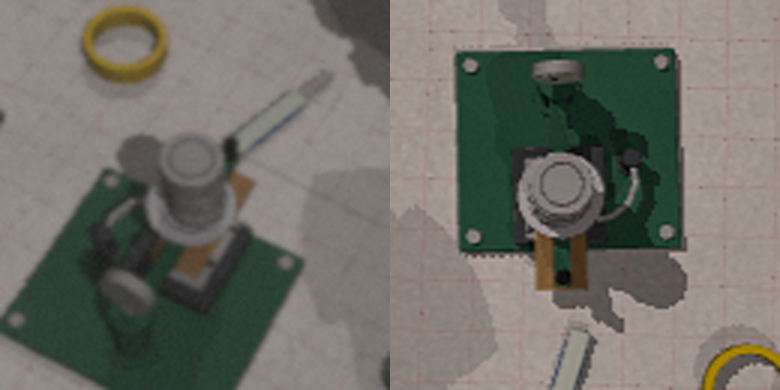

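```bash
python3 -c "
from workcell import bot
print(bot.job_done())"
```

```text
the job is handed in; nothing more can be done
None
```

The job is handed in at about 75 s of the 208 s limit, and `job_done()` gave no pass or fail. By my last measurements the tested plate lies flat in the tray, the fresh plate is seated against both legs under the clip, and the head is home with all five weights in one pile within about 4 mm of the pan's axis.

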